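# Canister on the moisture meter, key turned and held

## Task

Stand the red sample canister upright and centred on the moisture meter's narrow steel post and let go of it. Then take the yellow-headed key from the wooden rest, push it fully home in the meter's key switch, working it past the sticky pins, and only then turn it a quarter clockwise (seen from above) to its stop. The switch springs back, so finish while still gripping the key and holding it turned; leave everything else on the table where it is.

Things in the scene. Friction and masses are not known exactly. Their poses are not given: they have to be found in the camera images.
- canister_mid (a point): Red plastic sample canister with a white lid, a plain upright cylinder 57 mm in diameter and 76 mm tall, about 0.2 kg, standing on the table. The point is at its centre, half-way up (38 mm above its foot).
- canister_foot (a point): Centre of the underside of the red canister.
- canister: The red canister itself; origin at the centre of its underside, z up.
- post_top (a point): Centre of the flat top of the meter's narrow steel post, 36 mm in diameter, 60 mm above the meter's console and 100 mm above the table. The canister stands on it overhanging all round; nothing is above the post. The axes are the console's. The post is 160 mm from the key switch (console y).
- meter: Moisture meter: a low grey console 150 mm (x) by 270 mm (y) by 40 mm high, fixed to the table; origin at the centre of its underside. It carries the steel post at y = -80 mm and the round key switch (dark collar 60 mm in diameter, brass face) at y = +80 mm.
- keyway (a point): Centre of the keyway's mouth, level with the brass face of the key switch, 78 mm above the table; x runs along the slot and turns with the switch, z up. The slot is 16.4 by 6.6 mm and 38 mm deep, with a funnel on its two long sides that widens it to 14 mm at the mouth. At switch angle 0 the slot runs along the console's x. The key fits either way round.
- pins (a point): Point on the keyway's axis between the spring pins, 15 mm below its mouth. Two pairs of sticky pins stick out from the slot's short ends, about 10 and 20 mm below the mouth. The key's own weight does not push them back; a slow straight push meets about 6 to 12 N at each pair, and small rocking along the slot helps.
- cylinder (a joint): Angle of the key switch in rad: 0 at rest (a light spring returns it), growing clockwise seen from above, stop at 1.45 (about a quarter turn). The key has about 0.17 rad of play in the slot, so the hand turns that much further than the switch. The spring asks for about 0.05 N m at the start and 0.12 N m at the stop.
- key_grip (a point): Centre of the yellow key's head, 55 mm above its tip. The key stands upright, tip down, in a slot of the wooden rest. The head is 30 mm wide (x), 10 mm thick (y), 34 mm tall (z), gripped across its thickness; below it a steel shoulder 22 x 10 x 8 mm and a blade 14 mm wide (x), 5 mm thick (y), 30 mm long, tapering to 6 mm wide over the last 12 mm. x along the blade's width, z up.
- key_tip (a point): Tip of the yellow-headed key's blade; same axes as its head. When the key is fully home its shoulder rests on the brass face and the tip is 30 mm below the face.
- key: The yellow-headed key itself, 72 mm long, 40 g; origin at the blade's tip.
- rest: Dark wooden key rest 150 mm (x) by 50 mm (y) by 32 mm tall, fixed to the table; origin at the centre of its underside. Two slots along its x axis, 35 mm either side of the middle, hold the yellow and the blue key, either one in either slot; the keys' shoulders rest on its top. A key is drawn straight up 32 mm to clear it.
- spare_key: Same key with a blue head, in the rest's other slot: not to be disturbed. Origin at its tip.
- blue_canister: Blue canister of the same size, not to be disturbed. Origin at the centre of its underside.
- jar: Glass jar, 68 mm in diameter, 100 mm tall, bystander. Origin at its foot.
- bowl: Red plastic bowl, 160 mm across, 60 mm high, bystander. Origin at its foot.
- brush: Hand brush lying at the right, bystander. Origin about its middle.
- mug: Blue mug, 76 mm in diameter, 85 mm tall, bystander. Origin at its foot.
- spoon: Spoon lying near the robot, bystander. Origin about its middle.
Not all that is in view belongs to the job. What is shaped like the canister but pink or turquoise is not meant.

How it is judged:
By the outcome, as a careful person would: the job done as asked, in the order asked, and still so for the second after the job is handed in, while the arm keeps its last pose, push and grip.
It also fails if it takes over 64 s, if anything falls off the work surface, if the arm or the gripper's body presses on something with over 40 N, if the wrist force passes 120 N, or if a joint passes its speed limit or range.

## Robot

A 6-joint arm with a two-finger parallel gripper is mounted at the origin on the work surface. World frame = base frame: x ahead of the robot, y to its left, z up, the work surface at z = 0. Lengths are in m, angles in rad, forces in N, time in s.
With the tool pointing down it reaches from about 0.225 to 0.875 m from the base axis. Payload 3.4 kg.
Tool frame: the origin (TCP) lies at the very end of the fingers, on their centre line; the grasp point (between the pads) lies 19 mm behind it; z points along the fingers, y is the direction in which the jaws open and shut (so a half turn about z gives the same grasp; the last joint's range is limited). The gripper opens to 85 mm and grips with 20 to 120 N. Pads are 22 mm wide; open, the fingers measure 114 mm over their backs; the gripper's body (76 mm by 85 mm) begins 54 mm behind the grasp point. The pads swing forward as they close: fully open they stand 13 mm farther back than shut.
Start: joints at [1.032, 0.276, 1.505, -0, 1.361, -0.121], TCP at [0.233, 0.526, 0.231] pointing down, gripper open.
Joint ranges: [-2.89, 2.89], [-0.75, 2.08], [0.22, 2.7], [-1.18, 4.32], [0.11, 2.71], [-2.7, 2.7]. Speed limits (rad/s): [2.57, 2.57, 3.14, 3.14, 3.14, 3.14].

## Interface

Orientations are given as a unit quaternion [w, x, y, z].
In Python, from rig import get_state, get_image, calibration, sign_off gives the robot as it stands. The module is installed in compiled form; this text tells all that it offers.
- The arm moves only by the tool drive_tool, never from a script. Its argument "targets" is one flat list of numbers, 7 for each row, row after row: the turn, a rotation vector about the tool's x, y, z in degrees, then the shift along the tool's x, y, z in mm, then the opening, from 0 (shut) to 1 (fully open). In form: [wx, wy, wz, tx, ty, tz, fingers, wx, wy, wz, tx, ty, tz, fingers, ...]. A call has 1 to 12 rows; each row shifts and turns the commanded pose from where the row before left it, along the tool's axes as they then stand; what a row does not reach is not made up. A row lasts 1/8 s, in which the tool goes at most 62.5 mm and 10.7 degrees, less where a joint would pass 70% of its speed; a pose out of reach is approached as far as the arm can. A call is refused whole if a number of a shift passes 62.5 or a number of a turn 10.7, either way. A call with a gripper value outside its range is refused whole. The fingers move at their own pace and stop on an object; "grip_force" is the grip in N (left out, the last holds). Time passes only in rows, so rows that do not move let the fingers close. It gives the time, the measured TCP pose, the force and the opening at its end, in the units of the state.
- get_state(): the state, without advancing time (a new reading comes with each control period).
- get_image(name): name is "side" or "top" or "wrist"; returns the picture (400x640x3 uint8, red, green, blue); there is no depth.
- calibration(name): a dict with "mtx" (3x3 intrinsics, pixels), "world_to_cam" (4x4, takes a point from world to camera coordinates); the wrist camera has in their place "hand_eye" (4x4, takes a point from camera to tool coordinates, whose origin is the TCP and whose axes are the flange's). Camera axes: x right, y down, z forward; pixel columns grow to the right and rows downward; lengths in m; the calibration is good to about 2 mm. A picture is of the moment at which its call begins: read the wrist's pose just before it. calibration takes no time and is no camera call.
- sign_off(): hands the job in, once; it reports no verdict.
The state is a dict: "clock": time; "qpos": joint angles; "qd": joint speeds; "effort": joint torques, N m; "position": TCP position; "ee_rot": TCP orientation; "contact_force": force on the tool from outside, world axes, zero at the start; "moment": the same for the moment, N m; "width": finger opening in m.
Only numpy, scipy, OpenCV 4.12 (cv2) and the standard library are available. Lean on these libraries where they do the work, as an engineer would, in place of code of your own. Each camera call takes 0.05 s, during which the arm holds its last target.

## Working session

There is one attempt and no reset: what is moved stays moved. The work goes in short steps, Python scripts to look and compute and a tool call to move; the robot and the scene stay as the last step left them, time stands still between calls to the robot, and variables do not carry over. Pictures are saved under pics/ and viewed, and the job is handed in when it is done.

Besides the shell and the picture viewer there is one more tool, called as name(argument=value, ...) on one line, values as JSON. drive_tool: Moves the arm, as the interface text tells. Its arguments: {"type":"object","properties":{"targets":{"type":"array"},"grip_force":{"type":"number"}},"required":["targets"]}

```bash
mkdir -p pics; python3 - <<'E'
from rig import *
import cv2
s=get_state();print(s)
for n in("top","side","wrist"):
    im=get_image(n);cv2.imwrite(f"pics/{n}0.png",im[:,:,::-1]);c=calibration(n);print(n,{k:v.tolist() if hasattr(v,'tolist') else v for k,v in c.items()})
E
```

```text
{'clock': 0.0, 'qpos': array([ 1.03201094e+00,  2.76650681e-01,  1.50613741e+00, -2.49232848e-05,
        1.36071895e+00, -1.21013838e-01]), 'qd': array([-0.00097642, -0.00092663,  0.00060674, -0.00046088,  0.0032329 ,
        0.00063153]), 'effort': array([-3.00860076e-03, -4.16769111e+01, -2.45802552e+01, -3.66975546e-04,
        1.09451966e-02,  2.43815848e-07]), 'position': array([0.23303624, 0.52507686, 0.23040627]), 'ee_rot': array([-2.98552378e-04,  2.07367377e-01,  9.78262672e-01, -9.09522600e-04]), 'contact_force': array([1.16606769, 0.11214215, 0.36576345]), 'moment': array([ 0.00176533, -0.02246434,  0.04547974]), 'width': 0.085577665527152}
top {'mtx': [[516.3135781883377, 0.0, 312.83912601140565], [0.0, 516.3135781883377, 207.15282121112656], [0.0, 0.0, 1.0]], 'world_to_cam': [[0.003688961651931463, -0.9999636389815331, 0.007688450867423341, -0.010192628167750798], [-0.9951399088666721, -0.004427518663282349, -0.09837153480208222, 0.5699741472518827], [0.09840199867259591, -0.0072881954760070445, -0.9951200575126311, 1.6366353951176296], [0.0, 0.0, 0.0, 1.0]]}
side {'mtx': [[492.5246894999527, 0.0, 317.16371873760534], [0.0, 492.5246894999527, 197.47407265142178], [0.0, 0.0, 1.0]], 'world_to_cam': [[-0.9626464514003178, -0.27071975062354525, -0.004756703554001107, 0.5561688588109316], [-0.20768856469430202, 0.7495585562634557, -0.6285120769145687, 0.17940668645175203], [0.17371606057470884, -0.6040470075702464, -0.7777852807451648, 1.1842733596656707], [0.0, 0.0, 0.0, 1.0]]}
wrist {'mtx': [[336.2981398646745, 0.0, 321.27735905383196], [0.0, 336.2981398646745, 196.7452434481048], [0.0, 0.0, 1.0]], 'hand_eye': [[-0.00011073206166494672, -0.9608281004247178, -0.277144996658133, 0.0708582303612196], [0.9999998180406203, -0.00027074334431183576, 0.0005390888289637547, 0.0007230992683737725], [-0.0005930068587480129, -0.2771448865345842, 0.9608279555730026, -0.14341670113182273], [0.0, 0.0, 0.0, 1.0]]}
```

View pics/top0.png

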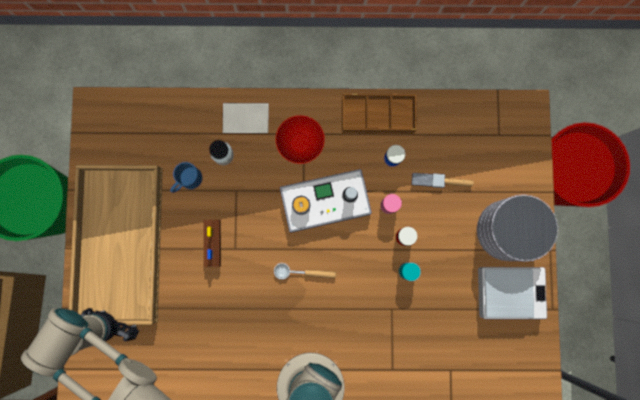

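View pics/side0.png

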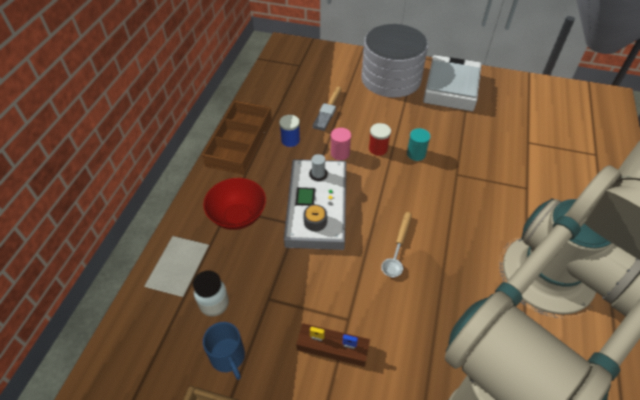

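View pics/wrist0.png

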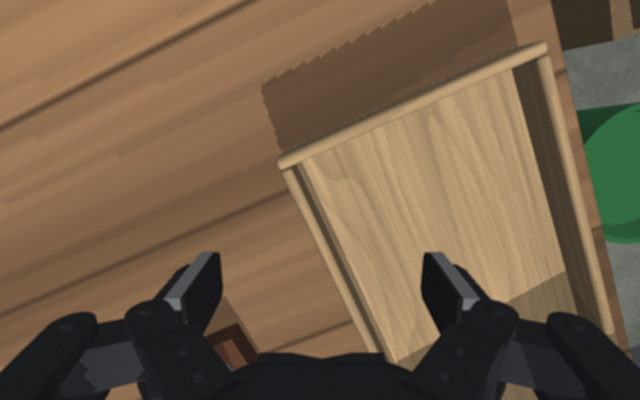

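Candidates in the top view: the canister is the red one with a white lid at (407,236). The pink one (392,203), turquoise one (410,271), blue canister (395,155) and bowl (300,140) are not it. The key is the yellow head at (209,231), not the blue one at (209,254). I'll check this in close crops.

```bash
cat > h.py <<'E'
import numpy as np, cv2
from rig import *
from scipy.spatial.transform import Rotation as R
def ray(n,uv,state=None):
    c=calibration(n);d=np.linalg.inv(c['mtx'])@np.array([uv[0],uv[1],1.])
    if n=='wrist':
        s=state;q=s['ee_rot'];Rt=R.from_quat([q[1],q[2],q[3],q[0]]).as_matrix();E=c['hand_eye']
        o=Rt@E[:3,3]+s['position'];return o,Rt@E[:3,:3]@d
    W=np.linalg.inv(c['world_to_cam']);return W[:3,3],W[:3,:3]@d
def onz(n,uv,z,state=None):
    o,d=ray(n,uv,state);return o+d*(z-o[2])/d[2]
def proj(n,p,s=None):
    c=calibration(n)
    if n=='wrist':
        q=s['ee_rot'];Rt=R.from_quat([q[1],q[2],q[3],q[0]]).as_matrix()
        pc=np.linalg.inv(c['hand_eye'])@np.r_[Rt.T@(np.array(p)-s['position']),1]
    else: pc=c['world_to_cam']@np.r_[p,1]
    u=c['mtx']@pc[:3];return u[:2]/u[2]
def tri(a,b):
    (o1,d1),(o2,d2)=a,b;A=np.stack([d1,-d2],1);t=np.linalg.lstsq(A,o2-o1,rcond=None)[0]
    p,q=o1+d1*t[0],o2+d2*t[1];return (p+q)/2,np.linalg.norm(p-q)
def shot(n,name):
    s=get_state();im=get_image(n)[:,:,::-1].copy();cv2.imwrite(f"pics/{name}.png",im);return s,im
def yaw(s):
    q=s['ee_rot'];M=R.from_quat([q[1],q[2],q[3],q[0]]).as_matrix();return M
E
python3 - <<'E'
import cv2,numpy as np
t=cv2.imread('pics/top0.png');s=cv2.imread('pics/side0.png')
a=cv2.resize(t[135:285,270:430],None,fx=4,fy=4,interpolation=cv2.INTER_CUBIC)
cv2.imwrite('pics/c1.png',a)
b=cv2.resize(t[205:275,190:230],(320,560),interpolation=cv2.INTER_CUBIC)
c=cv2.resize(s[110:370,280:440],None,fx=2.3,fy=2.3,interpolation=cv2.INTER_CUBIC)[:560]
c=cv2.resize(c,(368,560)) if c.shape[0]<560 else c
cv2.imwrite('pics/c2.png',np.hstack([b,c]))
E
```

```text
(no output)
```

View pics/c1.png

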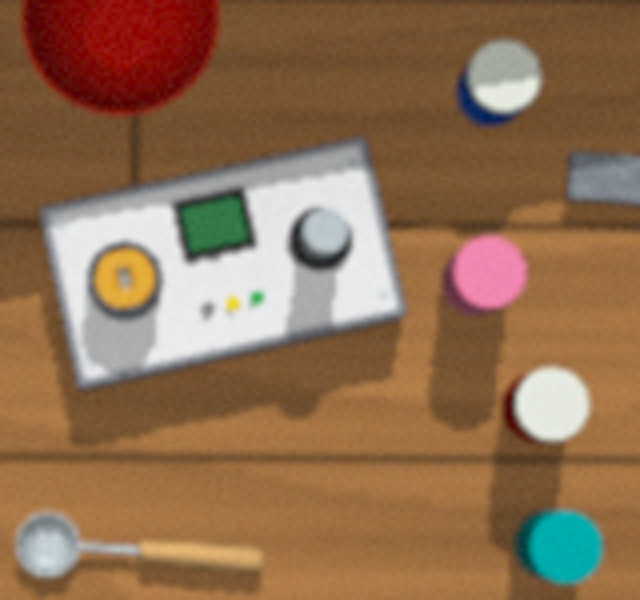

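View pics/c2.png

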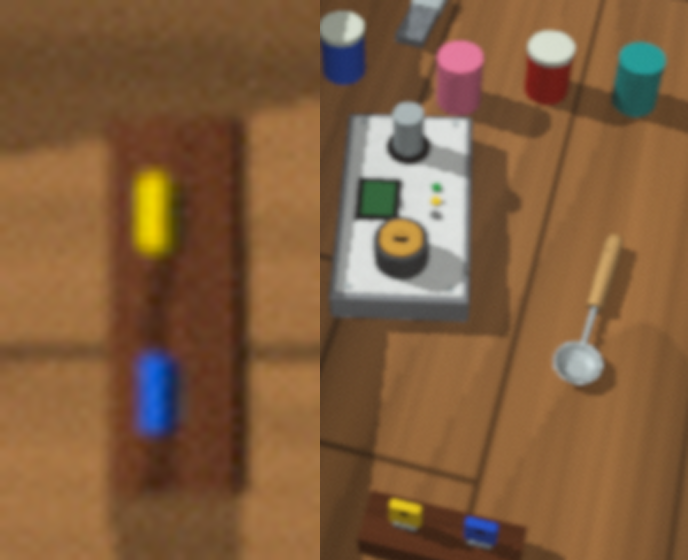

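The crops confirm it: the red body with a white lid is at (407,236), the yellow key head at (209,231), the post at (351,193) and the brass switch at (301,204). Next I'll measure them.

```bash
cat > m.py <<'E'
from h import *
def cen(im,roi,f):
    u0,v0,u1,v1=roi;h=cv2.cvtColor(im[v0:v1,u0:u1],cv2.COLOR_BGR2HSV).astype(int)
    m=f(h[...,0],h[...,1],h[...,2]).astype(np.uint8)
    n,l,st,c=cv2.connectedComponentsWithStats(m);k=1+np.argmax(st[1:,4])
    cn=cv2.findContours((l==k).astype(np.uint8),cv2.RETR_EXTERNAL,cv2.CHAIN_APPROX_NONE)[0][0]
    (x,y),r=cv2.minEnclosingCircle(cn)
    return c[k]+[u0,v0],np.array([x+u0,y+v0]),r,st[k],cv2.minAreaRect(cn)
t=cv2.imread('pics/top0.png');s=cv2.imread('pics/side0.png')
white=lambda h,S,v:(S<50)&(v>150)
ye=lambda h,S,v:(h>18)&(h<35)&(S>150)&(v>120)
br=lambda h,S,v:(h>12)&(h<28)&(S>130)&(v>150)
for nm,roi,f,z in [('lid',(395,222,420,250),white,.076),('brass',(285,190,317,220),br,.078),('yellow',(200,220,220,242),ye,.072+.002-.0+.0),
   ('blue',(200,242,220,264),lambda h,S,v:(h>105)&(h<125)&(S>150)&(v>100),.074)]:
    c=cen(t,roi,f);print(nm,c,onz('top',c[0],z))
for nm,roi,f,z in [('lid',(365,118,395,150),white,.076),('brass',(300,200,330,235),br,.078)]:
    c=cen(s,roi,f);print('side',nm,c,onz('side',c[0],z))
# post
for uv in [(351.3,193)]: print('post',onz('top',uv,.1))
E
python3 m.py; python3 - <<'E'
import sys;sys.path.insert(0,'.')
import cv2,numpy as np
t=cv2.imread('pics/top0.png');g=t[165:235,270:380]
h=cv2.cvtColor(t,cv2.COLOR_BGR2HSV)
print(h[184:206,338:362,2]);print(h[184:206:4,338:362,1])
E
```

```text
lid (array([407.52075472, 235.59245283]), array([407.5, 235.5]), 9.300638198852539, array([  4,   5,  18,  18, 265], dtype=int32), ((12.5, 13.5), (17.0, 17.0), 90.0)) [ 0.47746744 -0.30313646  0.076     ]
brass (array([300.87349398, 204.01807229]), array([300.80000019, 204.19999981]), 7.528711795806885, array([  9,   7,  15,  15, 166], dtype=int32), ((16.0, 14.0), (14.0, 14.0), 90.0)) [0.57476941 0.02996454 0.078     ]
yellow (array([208.12, 230.9 ]), array([208.5, 231. ]), 5.2202534675598145, array([ 6,  6,  5, 11, 50], dtype=int32), ((8.0, 11.0), (10.0, 4.0), 90.0)) [0.48966688 0.31850439 0.074     ]
blue (array([209.        , 253.82142857]), array([209.        , 253.55555534]), 4.5556559562683105, array([ 8,  7,  3, 10, 28], dtype=int32), ((9.0, 11.5), (2.0, 9.0), 0.0)) [0.41854606 0.3140987  0.074     ]
side lid (array([380.15859031, 130.25991189]), array([380.3684206, 130.       ]), 9.837138175964355, array([  6,   6,  20,  14, 227], dtype=int32), ((15.5, 12.5), (13.0, 19.0), 90.0)) [ 0.47639258 -0.29610858  0.076     ]
side brass (array([314.59345794, 212.91588785]), array([314
[... 2180 characters left out ...]
161 167 177 217 230
  235 233 233 233 235 235]
 [234 232 235 235 230 204 175 170 172 172 174 170 172 171 172 185 222 234
  236 235 236 234 235 234]
 [232 232 232 233 228 203 176 173 171 173 172 172 172 175 169 184 221 231
  234 234 235 235 234 233]]
[[ 2  1  1  1  2  2  1  2  3  2  0  2  2  2  2  1  2  0  2  1  2  2  2  0]
 [ 2  0  2  2  1  0  6  3  6 17 19 17 17 19 19 19 14  6  4  1  2  1  1  1]
 [ 2  2  1  1  1  9 38 17 21 18 19 20 20 20 19 19 19 21 17  9  2  2  2  0]
 [ 1  2  2  3  4  4 13 19 29 14 18 20 17 22 18 19 19 19 18  4  1  1  2  1]
 [ 2  1  1  1  3  3  2 10 10 23 18 29 16 11 25 17  3  2  1  2  0  1  1  1]
 [ 2  1  2  2  1  3  0  2  1  6  1  3  1  4  1  1  0  2  2  1  1  1  2  1]]
```

drive_tool(targets=[0,0,-8,0,0,-8,1,0,0,-8,0,0,-8,1,0,0,-8,0,0,-4,1,0,0,0,-15.3,-51.8,0,1,0,0,0,-15.3,-51.8,0,1,0,0,0,-15.3,-51.8,0,1,0,0,0,-15.3,-51.8,0,1,0,0,0,-15.3,-51.8,0,1,0,0,0,-15.3,-51.8,0,1,0,0,0,-15.3,-51.8,0,1,0,0,0,-15.3,-51.8,0,1,0,0,0,-15.3,-51.8,0,1])

```text
clock: 1.65
position: [0.3716, 0.0579, 0.2513]
ee_rot: [0.0, -0.001, 1.0, 0.0]
contact_force: [0.4, -0.4, -0.4]
width: 0.0854
```

drive_tool(targets=[0,0,0,-15.3,-51.8,0,1,0,0,0,-15.3,-51.8,0,1,0,0,0,-15.3,-51.8,0,1,0,0,0,-15.3,-51.8,0,1,0,0,0,-15.3,-51.8,0,1,0,0,0,-15.3,-51.8,0,1,0,0,0,-15.3,-51.8,0,1,0,0,0,0,0,0,1])

```text
clock: 2.65
position: [0.4796, -0.3066, 0.25]
ee_rot: [-0.0, 0.001, 1.0, -0.0]
contact_force: [-0.6, 1.1, -0.1]
width: 0.0855
```

```bash
python3 - <<'E'
from h import *
s,im=shot('wrist','w1');print(s['position'],s['ee_rot'],s['clock'],s['qpos'].round(2))
print(proj('wrist',[.477,-.303,.076],s))
E
```

```text
[ 0.4796254  -0.30662582  0.24998441] [-3.11068153e-04  1.24676816e-03  9.99999143e-01 -2.49782629e-04] 2.65 [-0.69  0.26  1.48 -0.    1.4  -2.26]
[324.03659096 173.15352303]
```

View pics/w1.png

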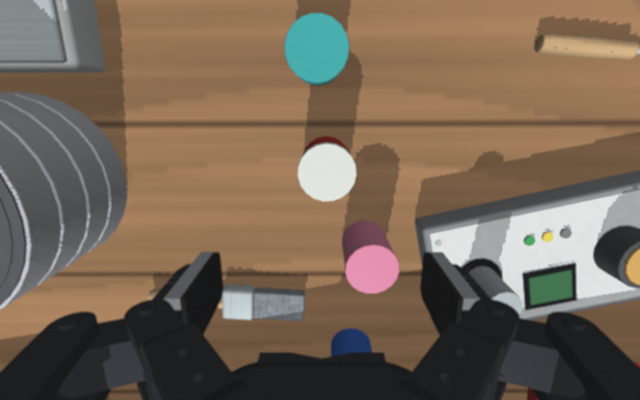

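The wrist view shows the white lid with its red body at about (327,172), turquoise at (317,47) and pink at (371,268). The jaws are clear of all of them. I'll measure the lid.

```bash
python3 - <<'E'
from h import *
s=get_state();im=cv2.imread('pics/w1.png')
h=cv2.cvtColor(im,cv2.COLOR_BGR2HSV)
m=np.zeros(im.shape[:2],np.uint8);m[130:215,285:370]=((h[...,1]<45)&(h[...,2]>150))[130:215,285:370]
c=max(cv2.findContours(m,0,1)[0],key=cv2.contourArea);e=cv2.fitEllipse(c);print(e)
print(onz('wrist',e[0],.076,s))
E
```

```text
((326.6447448730469, 172.0403289794922), (56.988548278808594, 58.19660186767578), 88.82555389404297)
[ 0.47502146 -0.29763264  0.076     ]
```

drive_tool(targets=[0,0,0,4.1,8.5,40,1,0,0,0,0,0,50,1,0,0,0,0,0,50,1,0,0,0,0,0,50,1,0,0,0,0,0,30,1,0,0,0,0,0,0,1])

```text
clock: 3.45
position: [0.4729, -0.2916, 0.0295]
ee_rot: [-0.002, -0.001, 1.0, 0.002]
contact_force: [-0.4, 0.1, 0.0]
width: 0.0854
```

```bash
python3 - <<'E'
from h import *
s,im=shot('wrist','w2');print(s['position'],s['contact_force'])
E
```

```text
[ 0.47287274 -0.29157178  0.02946022] [-0.40423192  0.14791822  0.02671602]
```

View pics/w2.png

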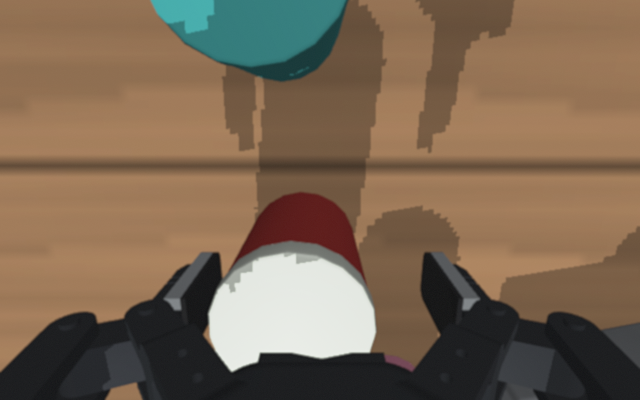

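The canister sits about 29 px left of the jaw centre (lid centre about u=292), which is roughly 8 mm. I'll shift before closing.

drive_tool(targets=[0,0,0,0,-8,0,1,0,0,0,0,0,0,1,0,0,0,0,0,0,1,0,0,0,0,0,0,1])

```text
clock: 4.0
position: [0.475, -0.3025, 0.0317]
ee_rot: [0.0, -0.0, 1.0, -0.0]
contact_force: [-0.1, 0.1, 0.8]
width: 0.0852
```

```bash
python3 - <<'E'
from h import *
s,im=shot('wrist','w3');print(s['position'],s['contact_force'])
E
```

```text
[ 0.47499752 -0.30254389  0.03171603] [-0.13378739  0.09363032  0.7775695 ]
```

View pics/w3.png

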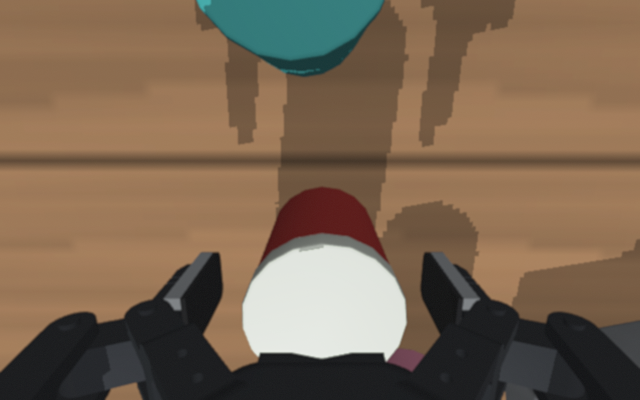

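The lid is now centred at u≈324. I'll fit it for the fore-and-aft offset, then close.

```bash
cat > lidfit.py <<'E'
from h import *
def lid(im,s,z,vmax=350,x0=225,x1=425,v0=225):
    h=cv2.cvtColor(im,cv2.COLOR_BGR2HSV);m=((h[...,1]<40)&(h[...,2]>185)).astype(np.uint8)
    m[:v0]=0;m[vmax:]=0;m[:,:x0]=0;m[:,x1:]=0
    c=max(cv2.findContours(m,0,cv2.CHAIN_APPROX_NONE)[0],key=cv2.contourArea)[:,0,:]
    c=c[(c[:,1]<vmax-3)]
    P=np.array([onz('wrist',p,z,s)[:2] for p in c])
    A=np.c_[2*P,np.ones(len(P))];sol=np.linalg.lstsq(A,(P**2).sum(1),rcond=None)[0]
    return sol[:2],np.sqrt(sol[2]+sol[:2]@sol[:2]),len(P)
E
python3 - <<'E'
from lidfit import *
s=get_state();im=cv2.imread('pics/w3.png');print(s['position'],lid(im,s,.076,345,235,412,238))
E
```

```text
[ 0.47495223 -0.30247166  0.03156974] (array([ 0.47702887, -0.30070315]), np.float64(0.027783075146007877), 268)
```

drive_tool(targets=[0,0,0,0,0,0,0.5,0,0,0,0,0,0,0.3,0,0,0,0,0,0,0.3,0,0,0,0,0,0,0.3], grip_force=40)

```text
clock: 4.55
position: [0.4749, -0.3021, 0.0314]
ee_rot: [-0.0, -0.001, 1.0, 0.0]
contact_force: [-0.9, 1.5, 2.8]
width: 0.0559
```

drive_tool(targets=[0,0,0,0,0,-25,0.3,0,0,0,0,0,-45,0.3,0,0,0,0,0,-45,0.3,0,0,0,0,0,-40,0.3,0,0,0,-30,20,-40,0.3,0,0,0,-35,20,-25,0.3,0,0,0,-35,20,0,0.3,0,0,0,-30,15,0,0.3,0,0,0,0,0,0,0.3,0,0,0,0,0,0,0.3,0,0,0,0,0,0,0.3])

```text
clock: 5.92
position: [0.6039, -0.2279, 0.2509]
ee_rot: [-0.001, -0.0, 1.0, 0.0]
contact_force: [-0.4, -0.2, -2.6]
width: 0.056
```

```bash
python3 - <<'E'
from h import *
s,im=shot('wrist','w4');print(s['position'],s['ee_rot'],s['contact_force'],s['width'],s['qd'].round(3))
print(proj('wrist',[.607,-.126,.1],s))
E
```

```text
[ 0.60387277 -0.22789974  0.2509427 ] [-5.50115788e-04 -3.18230417e-05  9.99999847e-01  4.70347116e-05] [-0.39707615 -0.22315021 -2.60240707] 0.056010366210291894 [-0.004 -0.004 -0.004  0.002  0.001 -0.   ]
[433.08035371 184.81386451]
```

View pics/w4.png

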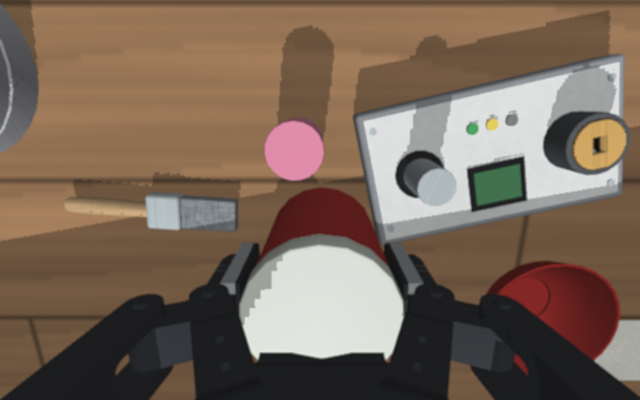

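The canister is held upright. The post top shows at about (437,186) and the brass face at about (600,143), with the keyway along the console's x. I'll measure both.

```bash
python3 - <<'E'
from lidfit import *
s=get_state();im=cv2.imread('pics/w4.png');h=cv2.cvtColor(im,cv2.COLOR_BGR2HSV)
cv2.imwrite('pics/c3.png',cv2.resize(im[100:220,380:640],None,fx=3,fy=3,interpolation=cv2.INTER_CUBIC))
m=np.zeros(im.shape[:2],np.uint8);sl=np.s_[155:215,408:470]
m[sl]=((h[...,2]>150)&(h[...,2]<218)&(h[...,1]>8))[sl]
m=cv2.morphologyEx(m,cv2.MORPH_OPEN,np.ones((3,3)))
c=max(cv2.findContours(m,0,1)[0],key=cv2.contourArea);e=cv2.fitEllipse(c);print(e,cv2.minEnclosingCircle(c),onz('wrist',e[0],.1,s))
m=np.zeros(im.shape[:2],np.uint8);m[100:190,560:640]=((h[...,0]>12)&(h[...,0]<28)&(h[...,1]>110)&(h[...,2]>120))[100:190,560:640]
c=max(cv2.findContours(m,0,1)[0],key=cv2.contourArea);e=cv2.fitEllipse(c);print(e,onz('wrist',e[0],.078,s))
print('lid',lid(im,s,s['position'][2]-.0314+.076,345,242,402,240))
E
```

```text
((437.0043640136719, 187.19956970214844), (35.34600830078125, 39.80849838256836), 55.667274475097656) ((436.8287658691406, 187.28082275390625), 20.305946350097656) [ 0.60943738 -0.12221453  0.1       ]
((599.1072387695312, 143.9575958251953), (44.32178497314453, 56.5423583984375), 50.91938018798828) [0.57328644 0.03374992 0.078     ]
lid (array([ 0.60494104, -0.22560766]), np.float64(0.02590423155719409), 282)
```

View pics/c3.png

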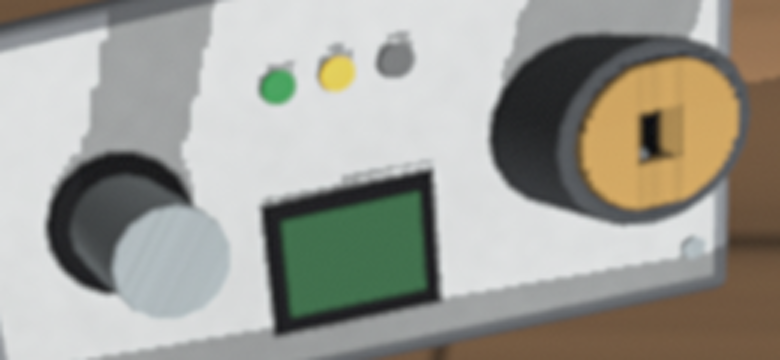

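drive_tool(targets=[0,0,0,-2,40,0,0.3,0,0,0,0,40,0,0.3,0,0,0,0,23,30,0.3,0,0,0,0,0,40,0.3,0,0,0,0,0,34,0.3,0,0,0,0,0,0,0.3,0,0,0,0,0,0,0.3,0,0,0,0,0,0,0.3])

```text
clock: 6.98
position: [0.608, -0.125, 0.1494]
ee_rot: [0.002, -0.0, 1.0, -0.001]
contact_force: [-0.4, 1.8, -2.8]
width: 0.0556
```

```bash
python3 - <<'E'
from h import *
s,im=shot('side','s5');_,t=shot('top','t5');print(s['position'],s['ee_rot'].round(4),s['contact_force'])
a=cv2.resize(im[110:230,250:390],None,fx=4,fy=4,interpolation=cv2.INTER_CUBIC)
b=cv2.resize(t[150:230,310:390],None,fx=5,fy=5,interpolation=cv2.INTER_CUBIC)
cv2.imwrite('pics/c5.png',a);cv2.imwrite('pics/c6.png',b)
E
```

```text
[ 0.60796392 -0.12503422  0.14943665] [ 1.9e-03 -3.0e-04  1.0e+00 -6.0e-04] [-0.3867795   1.76657862 -2.75001127]
```

View pics/c5.png

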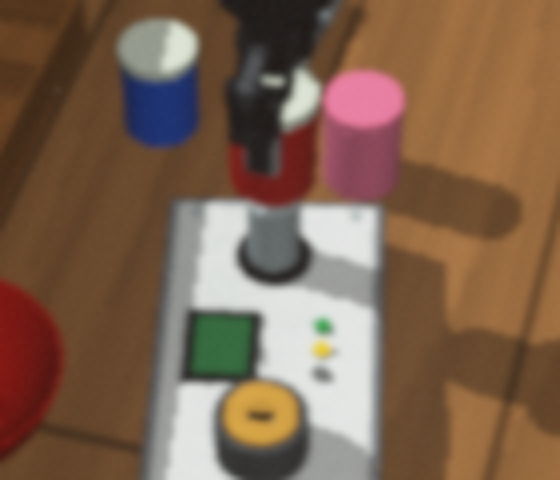

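View pics/c6.png

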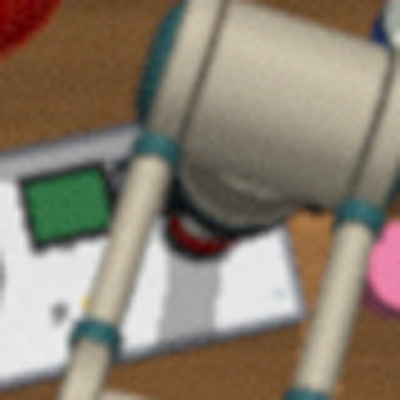

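```bash
python3 - <<'E'
from h import *
im=cv2.imread('pics/s5.png');h=cv2.cvtColor(im,cv2.COLOR_BGR2HSV).astype(int)
for v in range(150,163):
    r=[u for u in range(300,340) if (h[v,u,1]>140 and (h[v,u,0]<8 or h[v,u,0]>172) )]; print(v,min(r,default=0),max(r,default=0),len(r))
for v in range(158,173,2): print(v,[tuple(h[v,u,1:]) for u in range(308,330)][:22:1])
for z in(.1,.119,.13,.15): print(z,proj('side',[.608,-.125,z]),proj('side',[.608,-.125-.0,z])-proj('side',[.618,-.125,z]),proj('side',[.608,-.125,z])-proj('side',[.608,-.115,z]))
E
```

```text
150 307 328 12
151 307 328 12
152 307 327 13
153 307 327 15
154 308 327 19
155 308 327 20
156 308 327 20
157 309 326 18
158 309 325 17
159 314 324 11
160 316 321 6
161 0 0 0
162 0 0 0
158 [(np.int64(135), np.int64(113)), (np.int64(148), np.int64(112)), (np.int64(162), np.int64(113)), (np.int64(169), np.int64(113)), (np.int64(173), np.int64(112)), (np.int64(184), np.int64(108)), (np.int64(186), np.int64(107)), (np.int64(195), np.int64(106)), (np.int64(191), np.int64(108)), (np.int64(194), np.int64(108)), (np.int64(194), np.int64(109)), (np.int64(195), np.int64(111)), (np.int64(192), np.int64(110)), (np.int64(195), np.int64(110)), (np.int64(190), np.int64(110)), (np.int64(187), np.int64(108)), (np.int64(179), np.int64(108)), (np.int64(173), np.int64(109)), (np.int64(163), np.int64(119)), (np.int64(151), np.int64(132)), (np.int64(145), np.int64(144)), (np.int64(143), np.int64(148))]
160 [(np.int64(7), np.int64(155)), (np.int64(10), np.int64(154)), (np.int64(15), np.int64(153)), (np.int64(24), np.int64(149)), (np.int64(37), np.int64(143)), (np.int64(64), np.int64(135)), (np.int64(92), np
[... 4161 characters left out ...]
4(105)), (np.int64(14), np.int64(108)), (np.int64(14), np.int64(108)), (np.int64(12), np.int64(106)), (np.int64(12), np.int64(104)), (np.int64(10), np.int64(100)), (np.int64(8), np.int64(91)), (np.int64(3), np.int64(73)), (np.int64(14), np.int64(55)), (np.int64(21), np.int64(60)), (np.int64(8), np.int64(99)), (np.int64(3), np.int64(150)), (np.int64(4), np.int64(190))]
0.1 [318.78712566 157.91741811] [3.6794237 0.7400596] [ 1.03275323 -2.69419095]
0.119 [318.77100229 152.83732104] [3.72206226 0.7417163 ] [ 1.04487773 -2.70139678]
0.13 [318.76149543 149.84193137] [3.74720247 0.74261864] [ 1.05202817 -2.70538536]
0.15 [318.74387647 144.29061012] [3.79379285 0.7441448 ] [ 1.06528286 -2.71226687]
```

```bash
python3 - <<'E'
from h import *
a=np.linspace(0,2*np.pi,120)
for y in(-.130,-.125,-.12):
    print(y,max(proj('side',[.608+.0285*np.cos(t),y+.0285*np.sin(t),.118])[1] for t in a))
print('red lid ref: standing canister foot front v pred', max(proj('side',[.4775+.0285*np.cos(t),-.303+.0285*np.sin(t),.0])[1] for t in a))
im=cv2.imread('pics/side0.png');h=cv2.cvtColor(im,cv2.COLOR_BGR2HSV).astype(int)
print([(v,h[v,379].tolist()) for v in range(146,162)])
# post top front/back edge in initial side image along u=318
print([(v,h[v,318].tolist()) for v in range(148,186)])
for y in(-.13,-.126,-.122):
  P=[proj('side',[.6065+.018*np.cos(t),y+.018*np.sin(t),.1])[1] for t in a];Q=[proj('side',[.6065+.018*np.cos(t),y+.018*np.sin(t),.04])[1] for t in a]
  print(y,min(P),max(P),max(Q))
E
```

```text
-0.13 159.78982791788525
-0.125 161.16918260406155
-0.12 162.5551885550162
red lid ref: standing canister foot front v pred 154.58974714121473
[(146, [3, 201, 104]), (147, [3, 201, 104]), (148, [2, 197, 105]), (149, [3, 204, 105]), (150, [2, 199, 105]), (151, [3, 200, 106]), (152, [3, 204, 104]), (153, [3, 199, 105]), (154, [4, 193, 107]), (155, [8, 174, 113]), (156, [12, 156, 126]), (157, [14, 152, 136]), (158, [15, 147, 135]), (159, [14, 145, 121]), (160, [14, 147, 111]), (161, [15, 144, 106])]
[(148, [14, 140, 100]), (149, [14, 139, 99]), (150, [13, 139, 99]), (151, [14, 137, 99]), (152, [14, 133, 100]), (153, [15, 89, 112]), (154, [19, 26, 136]), (155, [84, 8, 164]), (156, [93, 14, 179]), (157, [93, 17, 182]), (158, [93, 17, 181]), (159, [93, 17, 182]), (160, [90, 14, 181]), (161, [93, 16, 180]), (162, [93, 16, 179]), (163, [90, 17, 166]), (164, [90, 13, 134]), (165, [95, 14, 110]), (166, [90, 10, 101]), (167, [85, 15, 102]), (168, [84, 13, 102]), (169, [84, 13, 102]), (170, [84, 12, 103]), (171, [85, 15, 103]), (172, [90, 13, 102]), (173, [90, 13, 102]), (174, [90, 12, 104]), (175, [84, 12, 105]), (176, [96, 13, 101]), (177, [84, 15, 87]), (178, [30, 4, 59]), (179, [8, 23, 45]), (180, [20, 11, 69]), (181, [50, 6, 137]), (182, [60, 4, 196]), (183, [60, 2, 217]), (184, [60, 2, 220]), (185, [50, 3, 220])]
-0.13 151.7483725554437 161.72064026225397 176.98914993342922
-0.126 152.79990158460333 162.80967587243794 178.06765854213702
-0.122 153.8553488463581 163.902841516968 179.15011276014366
```

drive_tool(targets=[0,0,0,1.5,1,5,0.3,0,0,0,0,0,8,0.3,0,0,0,0,0,0,0.3,0,0,0,0,0,0,0.3])

```text
clock: 7.58
position: [0.6053, -0.1233, 0.1341]
ee_rot: [-0.0, -0.001, 1.0, 0.0]
contact_force: [0.0, -0.3, -1.3]
width: 0.0557
```

```bash
python3 - <<'E'
from h import *
s,im=shot('side','s6');print(s['position'],s['ee_rot'].round(4),s['contact_force'])
a=cv2.resize(im[120:195,285:355],None,fx=8,fy=8,interpolation=cv2.INTER_CUBIC)
cv2.imwrite('pics/c7.png',a)
h=cv2.cvtColor(im,cv2.COLOR_BGR2HSV).astype(int)
for v in (152,154,156): print(v,[(u,h[v,u,1]) for u in list(range(304,312))+list(range(324,332))])
print([(v,h[v,318].tolist()) for v in range(156,182)])
a=np.linspace(0,2*np.pi,120);p=s['position']
print(max(proj('side',[p[0]+.0285*np.cos(t),p[1]+.0285*np.sin(t),p[2]-.0314])[1] for t in a))
E
```

```text
[ 0.60525337 -0.12330696  0.1340655 ] [-1.e-04 -6.e-04  1.e+00  1.e-04] [ 0.00160719 -0.2685116  -1.25726784]
152 [(304, np.int64(140)), (305, np.int64(142)), (306, np.int64(145)), (307, np.int64(156)), (308, np.int64(173)), (309, np.int64(187)), (310, np.int64(176)), (311, np.int64(141)), (324, np.int64(196)), (325, np.int64(189)), (326, np.int64(191)), (327, np.int64(191)), (328, np.int64(176)), (329, np.int64(152)), (330, np.int64(119)), (331, np.int64(120))]
154 [(304, np.int64(138)), (305, np.int64(140)), (306, np.int64(143)), (307, np.int64(154)), (308, np.int64(172)), (309, np.int64(191)), (310, np.int64(183)), (311, np.int64(145)), (324, np.int64(192)), (325, np.int64(193)), (326, np.int64(189)), (327, np.int64(185)), (328, np.int64(178)), (329, np.int64(150)), (330, np.int64(124)), (331, np.int64(112))]
156 [(304, np.int64(140)), (305, np.int64(143)), (306, np.int64(145)), (307, np.int64(155)), (308, np.int64(172)), (309, np.int64(188)), (310, np.int64(183)), (311, np.int64(152)), (324, np.int64(192)), (325, np.int64(187)), (326, np.int64(191)), (327, np.int64(184)), (328, np.int64(173)), (329, np.int64(158)), (330, np.int64(141)), (331, np.int64(122))]
[(156, [10, 13, 59]), (157, [4, 28, 63]), (158, [2, 82, 78]), (159, [2, 144, 99]), (160, [2, 180, 109]), (161, [1, 190, 110]), (162, [2, 194, 109]), (163, [2, 192, 110]), (164, [1, 189, 109]), (165, [1, 165, 108]), (166, [1, 99, 106]), (167, [3, 25, 102]), (168, [80, 7, 104]), (169, [90, 12, 106]), (170, [90, 12, 106]), (171, [90, 12, 106]), (172, [90, 14, 106]), (173, [90, 14, 107]), (174, [85, 14, 108]), (175, [90, 10, 106]), (176, [90, 12, 105]), (177, [90, 11, 90]), (178, [0, 0, 61]), (179, [8, 22, 47]), (180, [30, 7, 71]), (181, [60, 4, 141])]
165.93286206954696
```

View pics/c7.png

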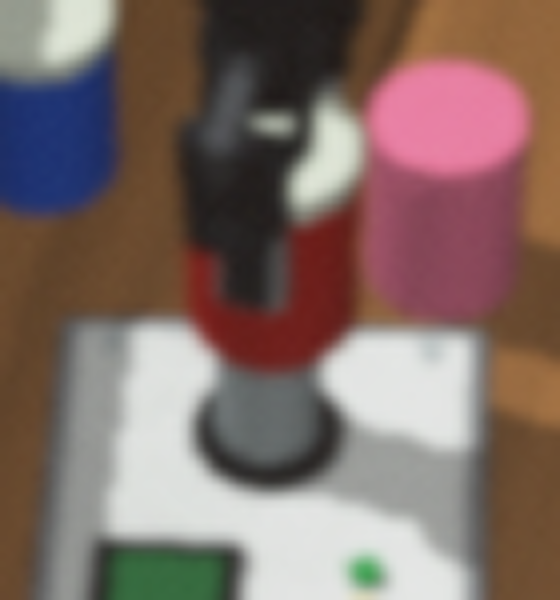

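In the side view the canister (u 307.7–329, centre 318.3) lines up with the post (centre 318.1), and the front edges agree too. I'll lower it the last few millimetres.

drive_tool(targets=[0,0,0,-0.5,0,1.5,0.3,0,0,0,0,0,1,0.3,0,0,0,0,0,0,0.3,0,0,0,0,0,0,0.3])

```text
clock: 8.12
position: [0.6057, -0.1233, 0.1318]
ee_rot: [0.0, -0.001, 1.0, 0.0]
contact_force: [-0.5, 0.3, -2.0]
width: 0.0554
```

drive_tool(targets=[0,0,0,0,0,0.7,0.3,0,0,0,0,0,0.3,0.3,0,0,0,0,0,0,0.3])

```text
clock: 8.5
position: [0.6059, -0.1233, 0.1314]
ee_rot: [0.0, -0.001, 1.0, -0.0]
contact_force: [-1.0, 1.2, 1.5]
width: 0.0555
```

The force has changed sign, so the canister has landed. Opening.

drive_tool(targets=[0,0,0,0,0,0.2,0.55,0,0,0,0,0,0,0.7,0,0,0,0,0,0,0.85,0,0,0,0,0,0,1,0,0,0,0,0,0,1])

```text
clock: 9.12
position: [0.6057, -0.1233, 0.1304]
ee_rot: [-0.0, -0.001, 1.0, 0.0]
contact_force: [-1.0, -0.1, -0.7]
width: 0.0856
```

```bash
python3 - <<'E'
from h import *
s,im=shot('wrist','w7');print(s['position'],s['contact_force'],s['width'])
E
```

```text
[ 0.60573211 -0.12332153  0.13044168] [-1.01228434 -0.13859246 -0.66925773] 0.08559994448913506
```

View pics/w7.png

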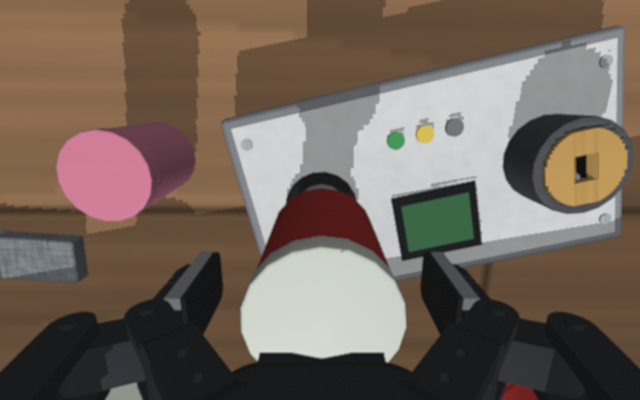

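The canister stands free on the post, with its lid at (323,310) centred between the open jaws. Now straight up, then over the switch for a look.

drive_tool(targets=[0,0,0,0,0,-20,1,0,0,0,0,0,-40,1,0,0,0,0,0,-50,1,0,0,0,0,0,-30,1,0,0,0,10,50,0,1,0,0,0,11,52,0,1,0,0,0,11,52,0,1,0,0,-6,0,0,0,1,0,0,-6,0,0,0,1,0,0,0,0,0,0,1,0,0,0,0,0,0,1,0,0,0,0,0,0,1])

```text
clock: 10.68
position: [0.5736, 0.0304, 0.2705]
ee_rot: [-0.0, -0.104, 0.995, 0.0]
contact_force: [0.7, -0.3, -0.6]
width: 0.0857
```

```bash
python3 - <<'E'
from h import *
s,im=shot('wrist','w8');_,im2=shot('side','s8');print(repr(s['position']),repr(s['ee_rot']),s['clock'])
np.save('s8.npy',np.r_[s['position'],s['ee_rot']])
cv2.imwrite('pics/c8.png',cv2.resize(im2[120:260,260:360],None,fx=4,fy=4,interpolation=cv2.INTER_CUBIC))
E
```

```text
array([0.57360484, 0.03041942, 0.27054198]) array([-1.54662797e-05, -1.04478580e-01,  9.94527135e-01,  6.73439438e-05]) 10.675
```

View pics/w8.png

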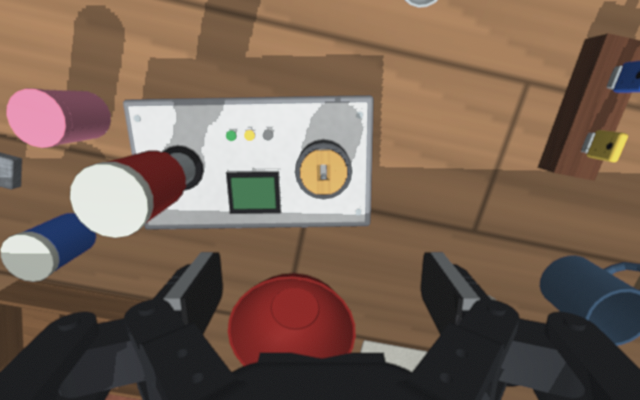

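View pics/c8.png

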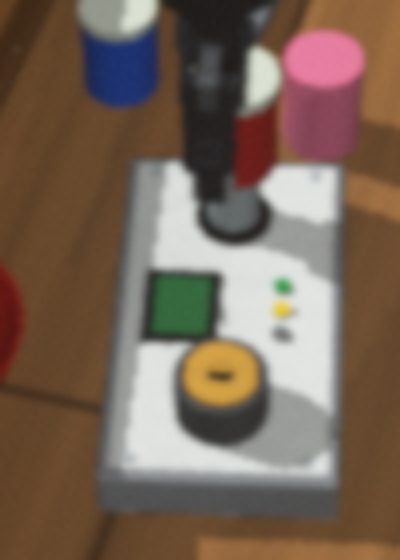

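The switch face is at (323,171) with the slot running up the image. The console edges are almost parallel to the image rows. I'll fit the brass centre and the console yaw.

```bash
python3 - <<'E'
from h import *
d=np.load('s8.npy');s={'position':d[:3],'ee_rot':d[3:]};im=cv2.imread('pics/w8.png');h=cv2.cvtColor(im,cv2.COLOR_BGR2HSV)
m=np.zeros(im.shape[:2],np.uint8);sl=np.s_[135:205,290:360]
m[sl]=((h[...,0]>12)&(h[...,0]<28)&(h[...,1]>100)&(h[...,2]>120))[sl]
c=max(cv2.findContours(m,0,1)[0],key=cv2.contourArea);e=cv2.fitEllipse(cv2.convexHull(c));p=onz('wrist',e[0],.078,s);print(e,p)
# console white plate edges
w=((h[...,1]<30)&(h[...,2]>95)).astype(np.uint8);w[:90]=0;w[235:]=0;w[:,:118]=0;w[:,385:]=0
w=cv2.morphologyEx(w,cv2.MORPH_CLOSE,np.ones((25,25)))
c=max(cv2.findContours(w,0,1)[0],key=cv2.contourArea);r=cv2.minAreaRect(c);print(r)
# long top edge fit using row of first white at columns
us=np.arange(215,300);vs=[np.argmax(h[85:140,u,1]<40)+85 for u in us]
k=np.polyfit(us,vs,1);a,b=onz('wrist',(215,np.polyval(k,215)),.04,s),onz('wrist',(300,np.polyval(k,300)),.04,s);print(k,np.degrees(np.arctan2(*(a-b)[[1,0]])))
us=np.arange(200,360);vs=[235-np.argmax(h[235:190:-1,u,1]<40) for u in us]
k=np.polyfit(us,vs,1);a,b=onz('wrist',(200,np.polyval(k,200)),.04,s),onz('wrist',(360,np.polyval(k,360)),.04,s);print(k,np.degrees(np.arctan2(*(a-b)[[1,0]])))
cv2.imwrite('pics/c9.png',cv2.resize(im[125:215,280:370],None,fx=6,fy=6,interpolation=cv2.INTER_CUBIC))
# keys from this image
for nm,lo,hi in(('y',22,35),('b',100,125)):
    m=np.zeros(im.shape[:2],np.uint8);m[50:180,575:]=((h[...,0]>lo)&(h[...,0]<hi)&(h[...,1]>140)&(h[...,2]>60))[50:180,575:]
    c=max(cv2.findContours(m,0,1)[0],key=cv2.contourArea);print(nm,cv2.boundingRect(c),onz('wrist',cv2.minEnclosingCircle(c)[0],.066,s))
E
```

```text
((323.1233215332031, 171.52651977539062), (45.83045959472656, 46.90243148803711), 89.05314636230469) [0.5729761  0.03332665 0.078     ]
((244.98281860351562, 164.54849243164062), (134.7249755859375, 256.43402099609375), 88.96465301513672)
[-1.69435216e-02  1.01754485e+02] -77.08146071581935
[-1.39019102e-02  2.30198084e+02] -77.18535842653831
y (588, 131, 40, 31) [0.48724357 0.31520829 0.066     ]
b (614, 62, 26, 30) [0.42098919 0.30389133 0.066     ]
```

View pics/c9.png

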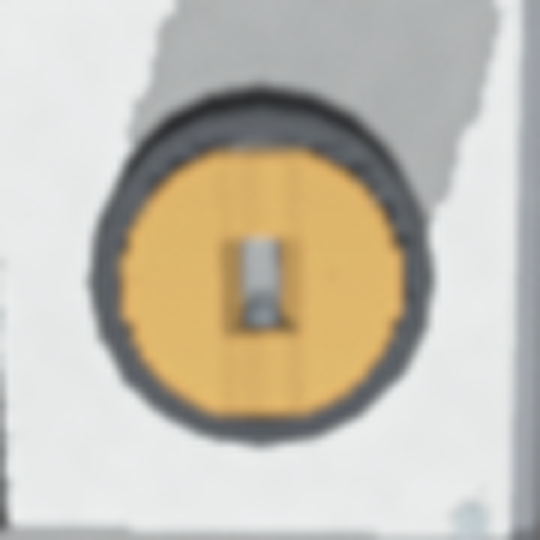

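drive_tool(targets=[0,0,8.5,0,0,0,1,0,0,0,11.2,48.5,0,1,0,0,0,11.2,48.5,0,1,0,0,0,11.2,48.5,0,1,0,0,0,11.2,48.5,0,1,0,0,0,11.2,48.5,0,1,0,0,0,11.2,48.5,0,1,0,0,0,0,0,0,1,0,0,0,0,0,0,1,0,0,0,0,0,0,1])

```text
clock: 12.02
position: [0.4889, 0.3158, 0.2706]
ee_rot: [0.0, -0.03, 1.0, -0.0]
contact_force: [-0.2, -0.5, -0.3]
width: 0.0856
```

```bash
cat > key.py <<'E'
from h import *
def key(im,s,z,roi,lo=22,hi=35,vmin=150):
    u0,v0,u1,v1=roi;h=cv2.cvtColor(im,cv2.COLOR_BGR2HSV);m=np.zeros(im.shape[:2],np.uint8)
    m[v0:v1,u0:u1]=((h[...,0]>=lo)&(h[...,0]<=hi)&(h[...,1]>120)&(h[...,2]>vmin))[v0:v1,u0:u1]
    c=max(cv2.findContours(m,0,1)[0],key=cv2.contourArea);r=cv2.minAreaRect(c);b=cv2.boxPoints(r)
    W=np.array([onz('wrist',p,z,s) for p in b]);e=[W[1]-W[0],W[2]-W[1]];l=max(e,key=np.linalg.norm)
    return r,W.mean(0),[np.linalg.norm(x) for x in e],np.degrees(np.arctan2(l[1],l[0]))
E
python3 - <<'E'
from key import *
s,im=shot('wrist','w9');print(s['position'],s['ee_rot'],s['clock'])
r=(int(200),100,450,260)
print(key(im,s,.074,r))
E
```

```text
[0.48886471 0.31578087 0.27062978] [ 7.13831090e-05 -3.02829511e-02  9.99541342e-01 -2.08263573e-04] 12.025
(((324.7718505859375, 169.0635986328125), (9.637960433959961, 28.114877700805664), 2.862405300140381), array([0.48689464, 0.32024628, 0.074     ]), [np.float64(0.02937903906610152), np.float64(0.009794692310225788)], np.float64(-179.41386552645503))
```

View pics/w9.png

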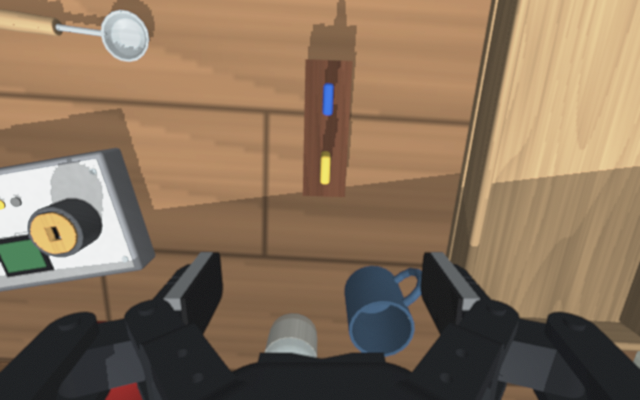

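The yellow key head is at (325,169), measuring 29×10 mm, with the blue one at (328,99). The rest's axis is at about 0.6° in world. I'll turn slightly, come down part way and check again.

drive_tool(targets=[0,0,2.9,0,2.5,50,1,0,0,0,0,0,60,1,0,0,0,0,0,30,1,0,0,0,0,0,0,1,0,0,0,0,0,0,1,0,0,0,0,0,0,1])

```text
clock: 12.82
position: [0.4897, 0.3198, 0.1328]
ee_rot: [0.002, -0.006, 1.0, 0.001]
contact_force: [0.3, 0.0, -0.6]
width: 0.0859
```

```bash
python3 - <<'E'
from key import *
s,im=shot('wrist','w10');print(s['position'],s['ee_rot'],s['clock'])
print(key(im,s,.074,(200,150,450,345)))
E
```

```text
[0.48972487 0.31982299 0.13275126] [ 1.88767862e-03 -5.55312292e-03  9.99982358e-01  9.39629018e-04] 12.825
(((320.5, 210.5), (43.0, 15.0), 90.0), array([0.48713133, 0.32036353, 0.074     ]), [np.float64(0.009320743116259408), np.float64(0.02872641306554902)], np.float64(0.9520699603823256))
```

View pics/w10.png

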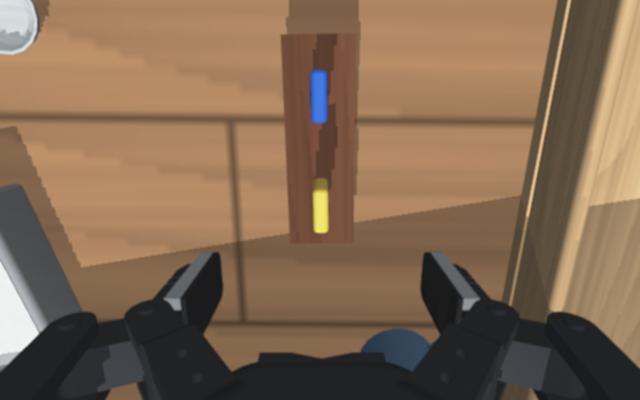

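The yellow head is at u=320.5, between the jaws (centre about 321.5) and parallel to them. Going down.

drive_tool(targets=[0,0,0,1,-0.5,40,1,0,0,0,0,0,35,1,0,0,0,0,0,15,1,0,0,0,0,0,0,0.5,0,0,0,0,0,0,0.4,0,0,0,0,0,0,0.4], grip_force=30)

```text
clock: 13.62
position: [0.4883, 0.3194, 0.042]
ee_rot: [0.001, -0.006, 1.0, 0.001]
contact_force: [0.1, 0.6, 0.8]
width: 0.0347
```

```bash
python3 - <<'E'
from key import *
s,im=shot('wrist','w11');print(s['position'],s['ee_rot'],s['contact_force'],s['width'])
_,im=shot('side','s11')
cv2.imwrite('pics/c11.png',cv2.resize(im[290:390,270:390],None,fx=5,fy=5,interpolation=cv2.INTER_CUBIC))
E
```

```text
[0.48827961 0.31944226 0.04204557] [ 1.30459462e-03 -5.81755542e-03  9.99982006e-01  6.63998704e-04] [0.11730559 0.60312529 0.78841868] 0.03467854736909058
```

View pics/w11.png

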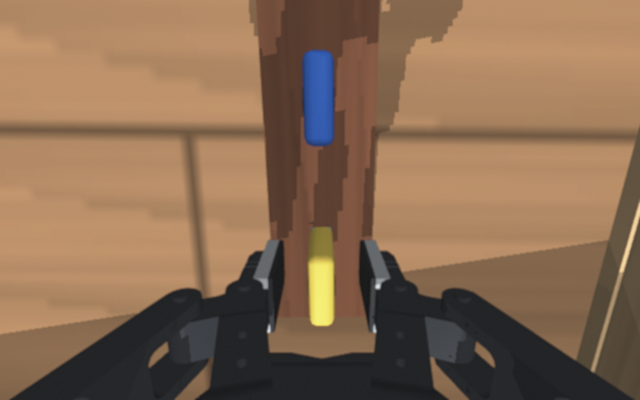

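View pics/c11.png

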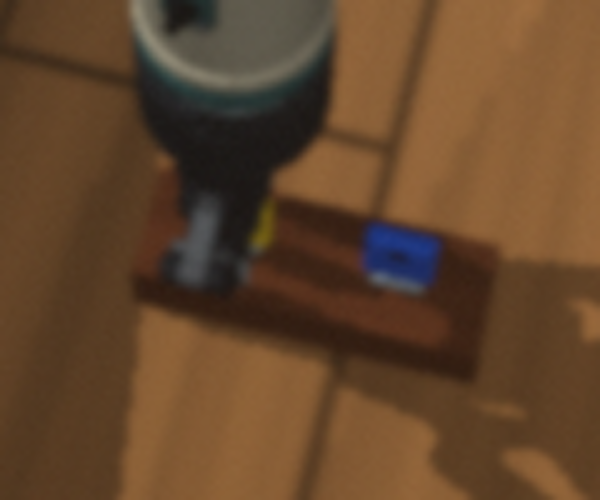

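```bash
python3 - <<'E'
from key import *
s=get_state();im=cv2.imread('pics/w11.png');print(key(im,s,.074,(290,200,350,345),vmin=195))
print([ (v,cv2.cvtColor(im,cv2.COLOR_BGR2HSV)[v,320].tolist()) for v in range(222,335,4)])
p=s['position']
for dx in(-.011,0,.011):print(proj('side',[p[0]+dx,p[1]+.027,p[2]+.01])*1)
for x in(.472,.487,.502):print('key',proj('side',[x,.3195,.06]))
h=cv2.cvtColor(cv2.imread('pics/s11.png'),cv2.COLOR_BGR2HSV)
for v in(332,335,338):print(v,[(u,h[v,u].tolist()) for u in range(316,330)])
t=cv2.imread('pics/side0.png');h=cv2.cvtColor(t,cv2.COLOR_BGR2HSV)
m=((h[...,0]>22)&(h[...,0]<35)&(h[...,1]>140)&(h[...,2]>100)).astype(np.uint8);m[:315]=0;m[350:]=0;m[:,:300]=0;m[:,335:]=0
print(cv2.boundingRect(m))
E
```

```text
(((320.5, 292.0), (66.0, 23.0), 90.0), array([0.48689895, 0.31973068, 0.074     ]), [np.float64(0.00834798773924226), np.float64(0.02806071883025929)], np.float64(1.1642163270128925))
[(222, [10, 118, 93]), (226, [16, 126, 103]), (230, [25, 151, 132]), (234, [24, 150, 134]), (238, [24, 150, 136]), (242, [24, 151, 137]), (246, [24, 150, 138]), (250, [24, 150, 139]), (254, [24, 152, 141]), (258, [24, 152, 186]), (262, [26, 149, 230]), (266, [28, 138, 244]), (270, [28, 137, 244]), (274, [28, 136, 244]), (278, [28, 134, 245]), (282, [28, 134, 245]), (286, [28, 133, 245]), (290, [28, 132, 245]), (294, [28, 132, 245]), (298, [28, 131, 245]), (302, [29, 131, 245]), (306, [29, 131, 245]), (310, [29, 131, 245]), (314, [29, 130, 245]), (318, [29, 130, 245]), (322, [29, 130, 245]), (326, [19, 129, 156]), (330, [14, 105, 126]), (334, [14, 107, 133])]
[318.67830062 346.22583965]
[313.56117457 344.84370919]
[308.46318992 343.46674881]
key [324.36940667 333.31845147]
key [317.44111903 331.48369856]
key [310.5478246  329.65821258]
332 [(316, [6, 46, 28]), (317, [13, 69, 26]), (318, [13, 64, 28]), (3
[... 175 characters left out ...]
, [10, 154, 58]), (328, [10, 159, 56]), (329, [11, 155, 56])]
335 [(316, [10, 51, 30]), (317, [6, 43, 30]), (318, [13, 62, 29]), (319, [11, 64, 32]), (320, [21, 113, 43]), (321, [23, 179, 67]), (322, [23, 198, 94]), (323, [22, 204, 104]), (324, [19, 193, 94]), (325, [14, 174, 82]), (326, [10, 166, 77]), (327, [10, 166, 77]), (328, [10, 167, 75]), (329, [11, 165, 68])]
338 [(316, [8, 33, 31]), (317, [10, 51, 30]), (318, [17, 68, 34]), (319, [20, 109, 49]), (320, [23, 144, 78]), (321, [23, 168, 102]), (322, [23, 183, 106]), (323, [21, 197, 96]), (324, [18, 183, 78]), (325, [13, 171, 70]), (326, [11, 175, 70]), (327, [10, 173, 75]), (328, [10, 164, 76]), (329, [10, 166, 77])]
(310, 327, 14, 12)
```

The key is at x≈0.487 and the TCP at 0.488, so the grasp is centred. Closing.

drive_tool(targets=[0,0,0,0,0,1,0.1,0,0,0,0,0,0,0,0,0,0,0,0,0,0,0,0,0,0,0,0,0,0,0,0,0,0,0,0], grip_force=80)

```text
clock: 14.35
position: [0.4874, 0.3189, 0.04]
ee_rot: [0.0, -0.006, 1.0, 0.0]
contact_force: [-1.2, 0.6, 4.1]
width: 0.0089
```

drive_tool(targets=[0,0,0,0,0,-6,0,0,0,0,0,0,-10,0,0,0,0,0,0,-12,0,0,0,0,0,0,-20,0,0,0,0,0,0,-40,0,0,0,0,0,0,-50,0,0,0,0,0,0,-32,0,0,0,0,0,0,0,0,0,0,0,0,0,0,0])

```text
clock: 15.48
position: [0.4866, 0.3185, 0.209]
ee_rot: [-0.001, -0.006, 1.0, -0.0]
contact_force: [-0.0, -0.7, 0.1]
width: 0.0089
```

```bash
python3 - <<'E'
from key import *
s,im=shot('wrist','w12');print(s['position'],s['ee_rot'],s['contact_force'],s['width'])
_,im=shot('side','s12')
cv2.imwrite('pics/c12.png',cv2.resize(im[230:390,240:400],None,fx=3.7,fy=3.7,interpolation=cv2.INTER_CUBIC))
E
```

```text
[0.48659033 0.31852893 0.20901674] [-5.68925867e-04 -5.75058086e-03  9.99983267e-01 -2.71522665e-04] [-0.01972765 -0.7034933   0.0860848 ] 0.00888874330440693
```

View pics/w12.png

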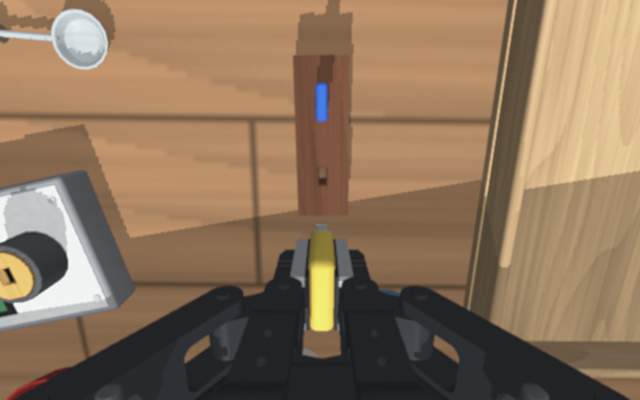

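View pics/c12.png

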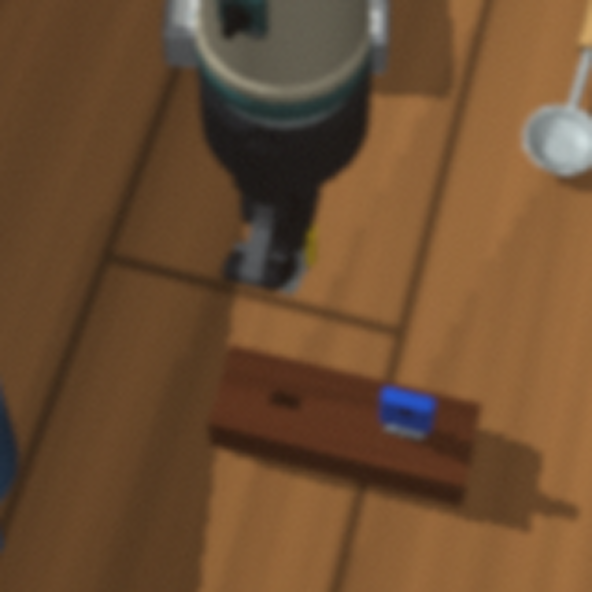

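The key is in hand and upright, its slot in the rest is empty and the blue key hasn't moved. Going to the switch.

drive_tool(targets=[0,0,-6,0,0,0,0,0,0,-6.1,0,0,0,0,0,0,0,-3,-42.7,0,0,0,0,0,-3,-42.7,0,0,0,0,0,-3,-42.7,0,0,0,0,0,-3,-42.7,0,0,0,0,0,-3,-42.7,0,0,0,0,0,-3,-42.7,0,0,0,0,0,-3,-42.7,0,0,0,0,0,0,0,30,0,0,0,0,0,0,30,0,0,0,0,0,0,0,0])

```text
clock: 17.08
position: [0.571, 0.032, 0.146]
ee_rot: [-0.004, -0.111, 0.994, 0.001]
contact_force: [-0.7, 1.1, -0.2]
width: 0.0094
```

drive_tool(targets=[0,0,0,0,0,0,0,0,0,0,0,0,0,0])

```text
clock: 17.32
position: [0.5747, 0.0322, 0.1508]
ee_rot: [0.001, -0.111, 0.994, -0.0]
contact_force: [-0.3, 0.3, 0.3]
width: 0.0088
```

```bash
python3 - <<'E'
from key import *
s,im=shot('wrist','w13');print(s['position'],s['ee_rot'],s['contact_force'],s['clock'])
_,im=shot('side','s13')
cv2.imwrite('pics/c13.png',cv2.resize(im[130:260,250:390],None,fx=4.2,fy=4.2,interpolation=cv2.INTER_CUBIC))
print(proj('wrist',[.5735,.0315,.078],s),proj('wrist',s['position']-[0,0,.038],s))
E
```

```text
[0.57466348 0.0321727  0.15079954] [ 1.17187167e-03 -1.11330093e-01  9.93782777e-01 -1.71305530e-04] [-0.34622419  0.26687502  0.31336877] 17.325
[319.33403581 205.90203145] [319.71432112 226.50053787]
```

View pics/w13.png

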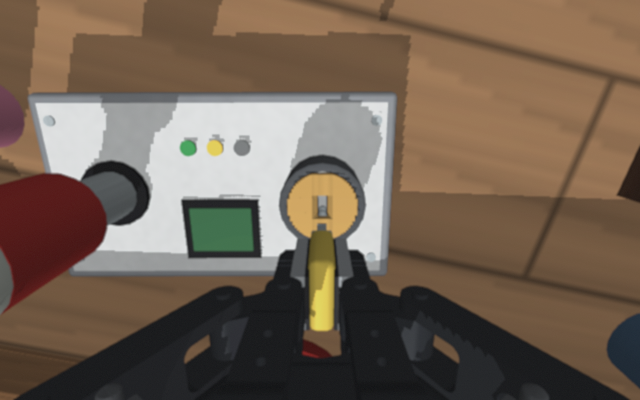

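View pics/c13.png

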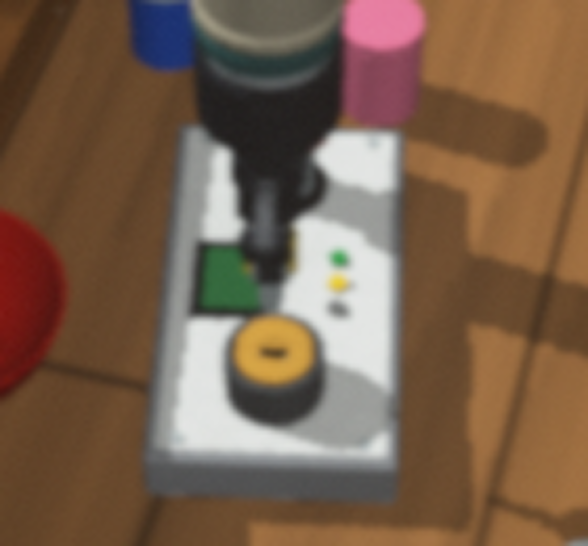

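```bash
python3 - <<'E'
from key import *
im=cv2.imread('pics/s13.png')
cv2.imwrite('pics/c14.png',cv2.resize(im[175:235,285:345],None,fx=9,fy=9,interpolation=cv2.INTER_CUBIC))
h=cv2.cvtColor(im,cv2.COLOR_BGR2HSV)
m=((h[...,0]>12)&(h[...,0]<28)&(h[...,1]>130)&(h[...,2]>150)).astype(np.uint8);m[:200]=0;m[235:]=0;m[:,:295]=0;m[:,335:]=0
c=max(cv2.findContours(m,0,1)[0],key=cv2.contourArea);print(cv2.fitEllipse(cv2.convexHull(c)))
for p in([.573,.0315,.078],[.5742,.0322,.113],[.5742,.0322,.143]):print(proj('side',p))
w=cv2.imread('pics/w13.png');cv2.imwrite('pics/c15.png',cv2.resize(w[150:260,260:380],None,fx=5,fy=5,interpolation=cv2.INTER_CUBIC))
h=cv2.cvtColor(w,cv2.COLOR_BGR2HSV)
m=((h[...,0]>12)&(h[...,0]<24)&(h[...,1]>80)&(h[...,2]>120)).astype(np.uint8);m[:160]=0;m[228:]=0;m[:,:280]=0;m[:,365:]=0
c=max(cv2.findContours(m,0,1)[0],key=cv2.contourArea);print(cv2.boundingRect(c))
E
```

```text
((314.6118469238281, 212.90768432617188), (15.38772964477539, 18.265779495239258), 87.8408432006836)
[315.39413596 211.78545938]
[314.72034466 203.02676713]
[314.60997339 195.08712427]
(287, 174, 71, 54)
```

View pics/c14.png

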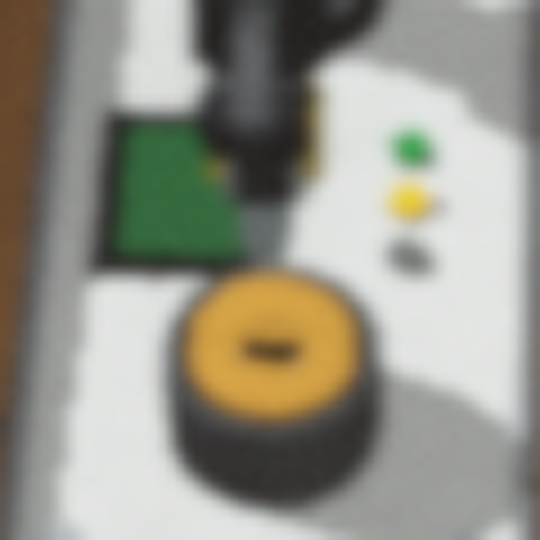

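View pics/c15.png

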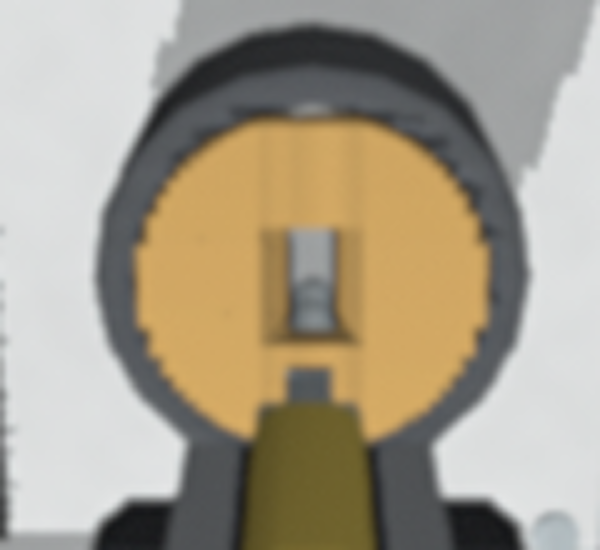

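The key blade lines up with the slot across its thickness (309 against 312 in the crop). In the side view it sits about 2 mm towards +x. I'll shift it and lower it to the mouth.

drive_tool(targets=[0,0,0,1.7,0.3,15,0,0,0,0,0,0,12,0,0,0,0,0,0,3,0,0,0,0,0,0,0,0,0,0,0,0,0,0,0])

```text
clock: 18.05
position: [0.5724, 0.0319, 0.1199]
ee_rot: [0.0, -0.111, 0.994, -0.0]
contact_force: [0.5, 0.6, -0.4]
width: 0.0089
```

```bash
python3 - <<'E'
from key import *
s,w=shot('wrist','w16');print(s['position'],s['ee_rot'],s['contact_force'],s['clock'])
_,im=shot('side','s16')
a=cv2.resize(im[175:235,285:345],(400,400),interpolation=cv2.INTER_CUBIC)
b=cv2.resize(w[160:280,260:380],(400,400),interpolation=cv2.INTER_CUBIC)
cv2.imwrite('pics/c16.png',np.hstack([a,b]))
E
```

```text
[0.57241114 0.03189793 0.11985561] [ 3.62992786e-04 -1.11127941e-01  9.93806042e-01 -2.00621786e-05] [ 0.49176867  0.60935075 -0.37025545] 18.05
```

View pics/c16.png

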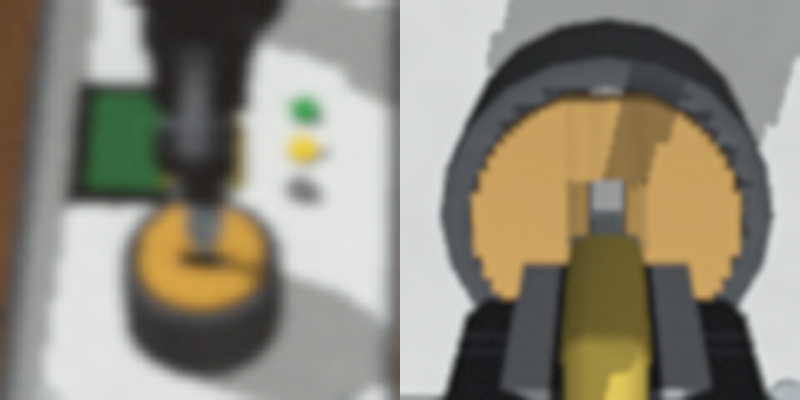

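drive_tool(targets=[0,0,0,0,0,3,0,0,0,0,0,0,3,0,0,0,0,0,0,3,0,0,0,0,0,0,0,0])

```text
clock: 18.65
position: [0.5718, 0.032, 0.1102]
ee_rot: [-0.0, -0.111, 0.994, 0.0]
contact_force: [0.8, 0.1, 0.0]
width: 0.0091
```

drive_tool(targets=[0,0,0,0,0,2,0,0,0,0,0,0,2,0,0,0,0,0,0,1.5,0,0,0,0,0,0,0,0])

```text
clock: 19.15
position: [0.572, 0.0319, 0.105]
ee_rot: [-0.0, -0.111, 0.994, 0.0]
contact_force: [0.1, -0.2, -1.5]
width: 0.0087
```

drive_tool(targets=[0,0,0,0,0,1.5,0,0,0,0,0,0,1.5,0,0,0,0,0,0,1.5,0,0,0,0,0,0,0,0])

```text
clock: 19.65
position: [0.5728, 0.032, 0.1007]
ee_rot: [0.001, -0.111, 0.994, -0.0]
contact_force: [2.3, 0.7, -0.7]
width: 0.0088
```

drive_tool(targets=[0,0,0,0,0,1.5,0,0,0,0,0,0,1.5,0,0,0,0,0,0,0,0])

```text
clock: 20.02
position: [0.5732, 0.032, 0.0982]
ee_rot: [0.001, -0.111, 0.994, -0.0]
contact_force: [3.2, 0.6, 3.5]
width: 0.0091
```

drive_tool(targets=[0,0,0,0,0,1.5,0,0,0,0,0,0,1.5,0,0,0,0,0,0,0,0])

```text
clock: 20.4
position: [0.5731, 0.0318, 0.0964]
ee_rot: [0.001, -0.111, 0.994, -0.0]
contact_force: [1.1, 1.0, 9.3]
width: 0.009
```

The first pins resist at about 9 N. I'll continue with small rocks along the slot.

drive_tool(targets=[0,1.5,0,0,0,1,0,0,-3,0,0,0,1,0,0,3,0,0,0,1,0,0,-1.5,0,0,0,0,0])

```text
clock: 20.9
position: [0.5727, 0.0318, 0.0913]
ee_rot: [0.0, -0.112, 0.994, -0.0]
contact_force: [2.1, -0.6, 1.9]
width: 0.0093
```

drive_tool(targets=[0,1.5,0,0,0,1,0,0,-3,0,0,0,1,0,0,3,0,0,0,1,0,0,-1.5,0,0,0,0,0])

```text
clock: 21.4
position: [0.5724, 0.0319, 0.0884]
ee_rot: [0.001, -0.111, 0.994, -0.0]
contact_force: [1.8, 0.0, 2.2]
width: 0.0092
```

drive_tool(targets=[0,1.5,0,0,0,1,0,0,-3,0,0,0,1,0,0,3,0,0,0,1,0,0,-1.5,0,0,0,0,0])

```text
clock: 21.9
position: [0.5719, 0.0316, 0.086]
ee_rot: [0.0, -0.111, 0.994, -0.0]
contact_force: [3.2, -1.0, 5.6]
width: 0.0089
```

```bash
python3 - <<'E'
from key import *
s,w=shot('wrist','w17');print(s['position'],s['ee_rot'],s['contact_force'],s['clock'])
_,im=shot('side','s17')
a=cv2.resize(im[175:235,285:345],(400,400),interpolation=cv2.INTER_CUBIC)
b=cv2.resize(w[200:340,250:390],(400,400),interpolation=cv2.INTER_CUBIC)
cv2.imwrite('pics/c17.png',np.hstack([a,b]))
E
```

```text
[0.57190654 0.03161229 0.08602756] [ 1.16494467e-04 -1.11446615e-01  9.93770372e-01 -2.93669602e-04] [ 3.15345028 -0.97017697  5.58170821] 21.9
```

View pics/c17.png

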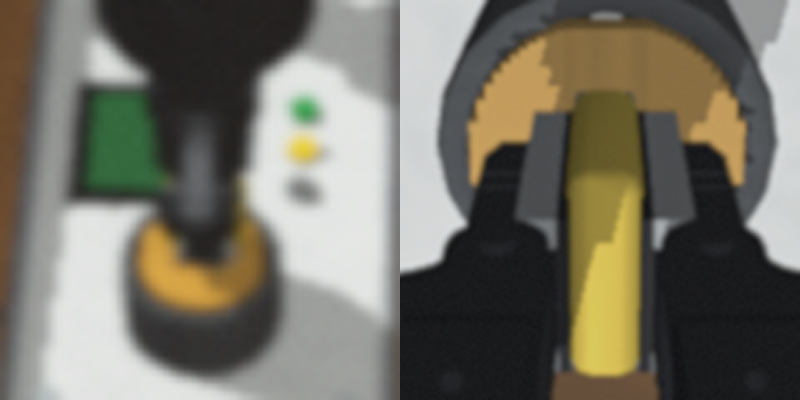

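```bash
python3 - <<'E'
import cv2,numpy as np
for n in('w12','w13','w16','w17'):
    h=cv2.cvtColor(cv2.imread(f'pics/{n}.png'),cv2.COLOR_BGR2HSV)
    m=((h[...,0]>=22)&(h[...,0]<=36)&(h[...,1]>100)&(h[...,2]>60)).astype(np.uint8)
    m[:215]=0;m[:,:300]=0;m[:,345:]=0
    c=max(cv2.findContours(m,0,1)[0],key=cv2.contourArea);print(n,cv2.boundingRect(c), [int((m[v]>0).sum()) for v in range(240,330,20)])
E
```

```text
w12 (308, 231, 28, 100) [24, 28, 26, 26, 25]
w13 (308, 231, 28, 100) [24, 26, 26, 26, 25]
w16 (308, 231, 28, 100) [24, 26, 26, 26, 25]
w17 (308, 232, 28, 100) [22, 26, 26, 26, 25]
```

drive_tool(targets=[0,0,0,0,0,1.5,0,0,0,0,0,0,1,0,0,0,0,0,0,0,0])

```text
clock: 22.38
position: [0.5718, 0.0319, 0.0858]
ee_rot: [0.001, -0.111, 0.994, -0.0]
contact_force: [-1.4, -0.0, 16.8]
width: 0.0089
```

The key hasn't slipped in the grip. It stopped at TCP z=0.0858, where home is predicted at 0.086, with force rising. One more push with a rock to confirm.

drive_tool(targets=[0,1,0,0,0,0.5,0,0,-2,0,0,0,0.5,0,0,1,0,0,0,0.5,0,0,0,0,0,0,0,0])

```text
clock: 22.88
position: [0.5719, 0.0318, 0.0856]
ee_rot: [0.001, -0.111, 0.994, -0.0]
contact_force: [-3.1, -0.3, 24.5]
width: 0.0088
```

```bash
python3 - <<'E'
from key import *
s,w=shot('wrist','w18');print(s['position'],s['contact_force'],s['moment'])
h=cv2.cvtColor(w,cv2.COLOR_BGR2HSV)
m=((h[...,0]>=22)&(h[...,0]<=36)&(h[...,1]>100)&(h[...,2]>60)).astype(np.uint8)
m[:215]=0;m[:,:300]=0;m[:,345:]=0
c=max(cv2.findContours(m,0,1)[0],key=cv2.contourArea);print(cv2.boundingRect(c))
E
```

```text
[0.57186568 0.0317736  0.0856022 ] [-3.09351898 -0.32946269 24.49960133] [-0.07257358  0.69293385 -0.03599949]
(308, 232, 28, 100)
```

The key is home: rigid at z=0.0856 under 24 N. I'll ease the push a little and start turning clockwise.

drive_tool(targets=[0,0,0,0,0,-1.3,0,0,0,5,0,0,0,0,0,0,5,0,0,0,0,0,0,5,0,0,0,0,0,0,5,0,0,0,0,0,0,0,0,0,0,0])

```text
clock: 23.68
position: [0.5717, 0.0321, 0.0858]
ee_rot: [0.001, 0.063, 0.998, 0.0]
contact_force: [-1.2, 0.6, 18.0]
width: 0.0092
```

```bash
python3 - <<'E'
from key import *
s=get_state();q=s['ee_rot'];print(s['position'],s['contact_force'],s['moment'],2*np.degrees(np.arctan2(q[2],q[1])),s['qpos'].round(2))
E
```

```text
[0.57168221 0.03207582 0.08576987] [-1.16416786  0.5516945  18.04318652] [0.21117541 0.29407496 0.04389101] 172.73642353922276 [-0.07  0.39  1.73  0.    1.03 -1.51]
```

drive_tool(targets=[0,0,6,0,0,0,0,0,0,6,0,0,0,0,0,0,6,0,0,0,0,0,0,6,0,0,0,0,0,0,6,0,0,0,0,0,0,6,0,0,0,0,0,0,0,0,0,0,0])

```text
clock: 24.55
position: [0.5719, 0.0331, 0.0857]
ee_rot: [0.001, 0.369, 0.929, 0.002]
contact_force: [-0.4, 3.4, 17.8]
width: 0.0092
```

```bash
python3 - <<'E'
from key import *
s,w=shot('wrist','w19');q=s['ee_rot'];print(s['position'],s['contact_force'],s['moment'],2*np.degrees(np.arctan2(q[2],q[1])),s['qpos'].round(2))
cv2.imwrite('pics/c19.png',cv2.resize(w[150:340,200:440],None,fx=3,fy=3,interpolation=cv2.INTER_CUBIC))
E
```

```text
[0.57193345 0.03313452 0.08574378] [-0.36439947  3.42076553 17.76134925] [0.71108546 0.19333984 0.13568871] 136.70943024080088 [-0.07  0.39  1.73  0.    1.02 -0.88]
```

View pics/c19.png

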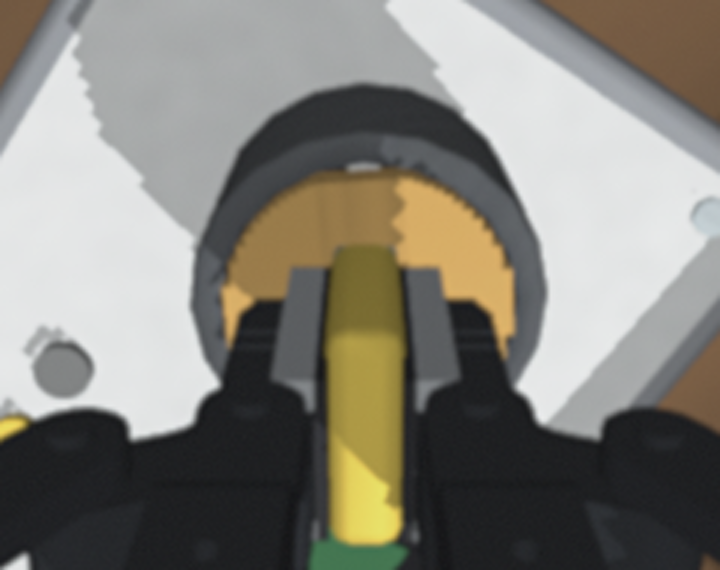

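drive_tool(targets=[0,0,6,0,0,0,0,0,0,6,0,0,0,0,0,0,6,0,0,0,0,0,0,6,0,0,0,0,0,0,6,0,0,0,0,0,0,3,0,0,0,0,0,0,0,0,0,0,0])

```text
clock: 25.48
position: [0.5731, 0.0338, 0.0858]
ee_rot: [0.001, 0.618, 0.786, 0.003]
contact_force: [1.6, 5.0, 16.9]
width: 0.0091
```

```bash
python3 - <<'E'
from key import *
s=get_state();q=s['ee_rot'];print(s['position'],s['contact_force'],s['moment'],2*np.degrees(np.arctan2(q[2],q[1])),s['qpos'].round(2))
E
```

```text
[0.57306755 0.03376948 0.08582677] [ 1.60619219  5.04013436 16.88213784] [ 1.07736171 -0.19406939  0.05811555] 103.69740738295526 [-0.06  0.39  1.73  0.    1.02 -0.31]
```

drive_tool(targets=[0,0,2,0,0,0,0,0,0,2,0,0,0,0,0,0,1,0,0,0,0,0,0,0,0,0,0,0])

```text
clock: 25.98
position: [0.5732, 0.0337, 0.0858]
ee_rot: [0.001, 0.651, 0.759, 0.003]
contact_force: [1.7, 5.6, 16.2]
width: 0.0091
```

```bash
python3 - <<'E'
from key import *
s=get_state();q=s['ee_rot'];print(s['position'],s['contact_force'],s['moment'],2*np.degrees(np.arctan2(q[2],q[1])),s['effort'][5])
E
```

```text
[0.57315406 0.03372487 0.08580555] [ 1.74738801  5.57240246 16.21329267] [ 1.04892311 -0.20226907  0.23724478] 98.73890856897964 0.25047244504094124
```

drive_tool(targets=[0,0,2,0,0,0,0,0,0,2,0,0,0,0,0,0,0,0,0,0,0])

```text
clock: 26.35
position: [0.5733, 0.0337, 0.0858]
ee_rot: [0.001, 0.677, 0.736, 0.003]
contact_force: [0.5, 5.3, 15.5]
width: 0.0088
```

```bash
python3 - <<'E'
from key import *
s=get_state();q=s['ee_rot'];print(s['position'],s['contact_force'],s['moment'],2*np.degrees(np.arctan2(q[2],q[1])),s['effort'][5])
s,w=shot('wrist','w20')
cv2.imwrite('pics/c20.png',cv2.resize(w[130:340,180:460],None,fx=2.7,fy=2.7,interpolation=cv2.INTER_CUBIC))
E
```

```text
[0.57330181 0.0337498  0.08582828] [ 0.52114862  5.34170677 15.48452715] [ 1.08411185 -0.26670148  0.53712837] 94.80156592812381 0.6189126893877983
```

View pics/c20.png

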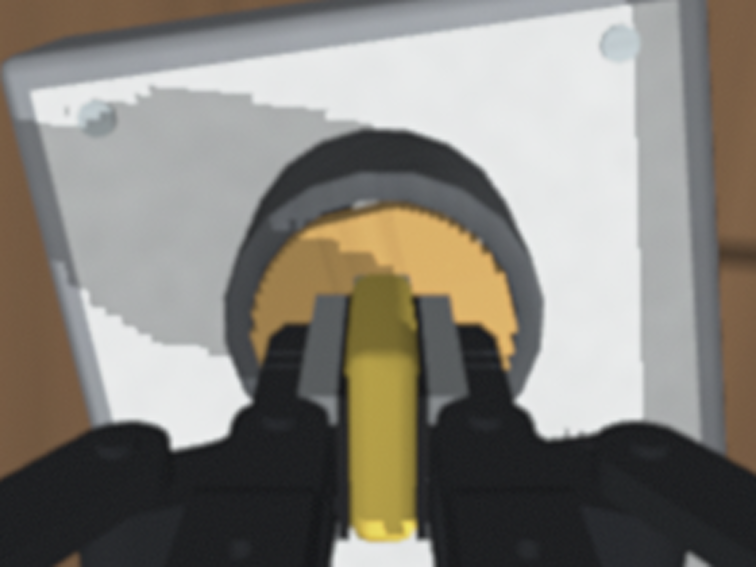

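The torque has climbed to 0.54 N m, well above the spring's 0.12, so the switch is on its stop. Final check of the canister and surroundings.

```bash
python3 - <<'E'
from key import *
_,a=shot('side','s21');_,b=shot('top','t21')
cv2.imwrite('pics/c21.png',np.hstack([cv2.resize(a[110:250,240:400],(456,400),interpolation=cv2.INTER_CUBIC),cv2.resize(b[140:280,270:390],(343,400),interpolation=cv2.INTER_CUBIC)]))
s=get_state();print(s['contact_force'],s['moment'],s['width'],s['clock'])
E
```

```text
[ 1.27929123  5.17569162 16.14862132] [ 1.07769056 -0.22677506  0.5382017 ] 0.008844168645168099 26.5
```

View pics/c21.png

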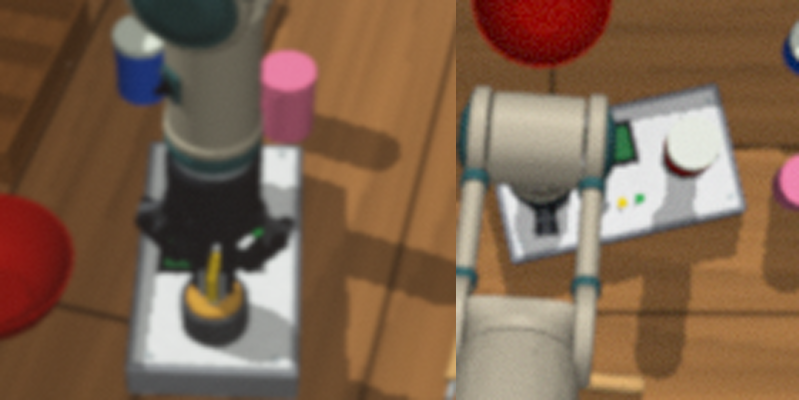

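The top view shows the canister upright on the post. The side view shows the key seated, edge-on after the quarter turn, and still gripped. Handing in.

```bash
python3 -c "
from rig import *
print(sign_off())"
```

```text
the job is handed in; nothing more can be done
None
```

The job is done and handed in at about 26.5 s of the 64 s allowed; the sign-off gave no verdict.

**Canister:** The red canister stands upright on the steel post, released, and was still there in the last top view. Just before I lowered it, the side view put it within about 1 mm of the post's centre across that view. Centring in the other direction was checked less precisely, because the cameras disagreed by 3–6 mm until I corrected for their common offset.

**Key:** I took the yellow key from the rest and rocked it past the pins, which resisted at about 9 N. It came up solid at TCP height 0.0856 m against 0.086 m predicted for home. That was under 24 N, with no visible slip in the grip.

**Turn:** I turned the key clockwise only after it was home. The hand turned about 98°, and the torque rose to 0.54 N m. That is well above the 0.12 N m the spring needs, so I take the switch to be on its stop. The hand went a few degrees past the expected 93°; I put that down to give in the arm, or a little slip of the key in the jaws. The switch angle itself could not be read directly.

**At hand-in:** The arm was still gripping the key, holding it turned, with about 16 N of downward push and about 5 N of side load. I saw no other object disturbed. The last pictures did not cover the rest, but the blue key was in place after I drew the yellow one out.

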